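# Right the blown-over lantern stand and hang the lantern

## Robot

A 6-joint arm with a two-finger parallel gripper is mounted at the origin on the work surface. World frame = base frame: x ahead of the robot, y to its left, z up, the work surface at z = 0. Lengths are in m, angles in rad, forces in N, time in s.
With the tool pointing down it reaches from about 0.325 to 0.9 m from the base axis. Payload 6.1 kg.
Tool frame: the origin (TCP) lies midway between the tips of the shut fingers; the grasp point (between the pads) lies 19 mm behind it; z points along the fingers, y is the line along which they close (so a half turn about z gives the same grasp; the last joint's range is limited). The gripper opens to 85 mm and grips with 20 to 120 N. Pads are 22 mm wide; open, the fingers measure 114 mm over their backs; the gripper's body (76 mm by 85 mm) begins 54 mm behind the grasp point. The pads swing forward as they close: fully open they stand 13 mm farther back than shut.
Start: joints at [1.154, 0.22, 1.526, -0, 1.395, -0.126], TCP at [0.179, 0.599, 0.231] pointing down, gripper open.
Joint ranges: [-2.98, 2.98], [-0.91, 2.08], [0.09, 2.57], [-1.24, 4.39], [0.2, 2.65], [-2.68, 2.68]. Speed limits (rad/s): [2.57, 2.57, 3.01, 3.14, 3.14, 3.14].

## Interface

Orientations are given as [roll, pitch, yaw] about the fixed x, y, z axes, in that order (R = Rz(yaw) Ry(pitch) Rx(roll)).
In Python, from rig import env gives the robot as it stands.
- The arm moves only by the tool apply_moves, never from a script. Its argument "deltas" is a list of rows, each a list of 5 numbers: the opening, from 0 (shut) to 1 (fully open), then the shift along the tool's x, y, z in mm, then the turn about the tool's z in degrees. A call has 1 to 5 rows; each row is the pose to reach, as a shift and turn from the pose commanded when the call began, along the tool's axes at that moment; what a row does not reach only later rows make up. A row lasts 1/12 s, in which the tool goes at most 41.7 mm and 7.16 degrees, less where a joint would pass 70% of its speed; a pose out of reach is approached as far as the arm can. A call with a gripper value outside its range is refused whole. The fingers move at their own pace and stop on an object; "newtons" is the grip in N (left out, the last holds). Time passes only in rows, so rows that repeat a pose let the fingers close. It gives the time, the measured TCP pose, the force, the opening and the grip force at its end, in the units of the state.
- env.observe(): the state, without advancing time (a new reading comes with each control period).
- env.grab_frame(name): name is "side" or "top" or "wrist"; returns a dict with "color" (480x640x3 uint8, red, green, blue), "fx", "fy", "cx", "cy" (pixels), "T" (4x4, takes a point from camera to world coordinates). Camera axes: x right, y down, z forward; pixel columns grow to the right and rows downward; lengths in m; the calibration is good to about 2 mm. A picture is of the moment at which its call begins. There is no depth.
- env.finish_job(): hands the job in; it is judged then, once.
The state is a dict: "clock": time; "q": joint angles; "joint_velocities": joint speeds; "joint_torque": joint torques, N m; "tool_pos": TCP position; "tool_rot": TCP orientation; "wrist_force": force on the tool from outside, world axes, zero at the start; "ft_torque": the same for the moment, N m; "finger_gap": finger opening in m; "grasp_force": force on a finger pad.
Only numpy, scipy, OpenCV 4.12 (cv2) and the standard library are available. Lean on these libraries where they do the work, as an engineer would, in place of code of your own. Each camera call takes 0.05 s, during which the arm holds its last target. There are 200 camera calls.

## Task

The lantern stand has blown over on the bench. Stand it back up on its wooden base, easing it down under control and not letting it drop, let go of it, and then hang the lantern by its bail on the stand's hook so that it hangs free and still. Do not knock the lantern over, and leave the other things on the bench where they are.

Things in the scene. Friction and masses are not known exactly. Their poses are not given: they have to be found in the camera images.
- stand: Loose lantern stand, 0.5 kg: wooden board, black steel post, hook arm. Origin: foot of the post axis on the board's underside; z up the post, x the way the arm points, y across. Board x -65..85, y -70..70, z 0..22 mm. Post round, 14 mm thick, z 22..215 mm. Starts toppled forwards (+x): post 82 deg from vertical, pointing slightly up, 85-115 mm over the bench, arm pointing down.
- front_edge (a point): Middle of the board's front bottom edge (x 85, y 0, z 0 mm in the stand's frame). The toppled stand rests on this edge and the hook's tip, and is tipped up about it. Centre of mass of the stand: about 15 mm ahead of the post axis, 67 mm up: lifted to some 46 deg from vertical it balances on this edge; beyond that it falls onto its base of its own accord unless held.
- post_grip (a point): Point on the post's axis 160 mm above the underside of the board: a good place to pinch the post, fingers closing along the stand's y. Clear space all round it.
- hook_dip (a point): Centre line of the hook rod at the lowest point of its dip (x 93, y 0, z 225 mm in the stand's frame). The rod is round, 10 mm thick; from the post's head it runs level along +x at z 235 mm to x 72, dips here (underside at z 220), then turns up to the tip.
- hook_tip (a point): Centre of the round upturned tip of the hook rod (x 116, y 0, z 247 mm in the stand's frame); its top is at z 252 mm.
- lantern: Loose upright camp lantern, 0.22 kg: grey base and cap, clear globe, black bail. Round, 84 mm diameter, cap top at 100 mm. Origin: centre of the underside, z up. The bail, a round bar 9 mm thick, is rigid with the lantern and stands in its y-z plane: uprights at y = +-46 mm, level shoulders at z 155 mm, a raised kink in the middle. The hook passes through it along the lantern's x, either way.
- bail_top (a point): Centre line of the bail at the peak of its middle kink, 165 mm above the lantern's underside (x 0, y 0). Its underside is at 160 mm, so 60 mm of height is free between cap and kink. The kink settles in the dip of the hook; the lantern then hangs with its underside about 70 mm above the bench.
- bail_shoulder (a point): Centre line of the bail's +y shoulder at x 0, y 27, z 155 mm in the lantern's frame, where fingers closing along the lantern's x can pinch it beside the kink. The level part runs from y 14 to 40 mm; the same shoulder is on the -y side.
- tackle_tray: Bystander: grey three-tier plastic tackle tray, 150 x 240 x 126 mm (x, y, z), origin at the centre of its underside.
- swivel_dish: Bystander: white ceramic dish with swivels in it, 104 mm diameter, 28 mm high, origin at the centre of its underside.
- landing_net: Bystander: landing-net frame folded small, bamboo handle 22 mm thick and 240 mm long along y, aluminium hoop beside it towards +x (up to 54 mm); the origin lies under the handle on the bench, 40 mm towards +y from its middle.
- clicker: Bystander: red plastic clicker counter lying flat, 44 mm diameter, 24 mm high, with a steel press button; origin at the centre of its underside.
There are look-alikes about, which are no part of the job. Leave any red look-alike of the lantern alone.

How it is judged:
By the outcome, as a careful person would: the job done as asked, in the order asked, and still so for the second after the job is handed in, with the robot touching nothing.
It also fails if it takes over 67 s, if anything falls off the work surface, if the arm or the gripper's body presses on something with over 40 N, if the wrist force passes 120 N, or if a joint passes its speed limit or range.

## Working session

There is one attempt and no reset: what is moved stays moved. The work goes in short steps, Python scripts to look and compute and a tool call to move; the robot and the scene stay as the last step left them, time stands still between calls to the robot, and variables do not carry over. Pictures are saved under pics/ and viewed, at most 10 in all, crops included, and the job is handed in when it is done.

Besides the shell and the picture viewer there is one more tool, called after "Call:" as a command line: name --pt "numbers of a row" for each row, then --argument value for the rest. apply_moves: Moves the arm, as the interface text tells. Its arguments: {"type":"object","properties":{"deltas":{"type":"array"},"newtons":{"type":"number"}},"required":["deltas"]}

```bash
ls; mkdir -p pics; cat > h.py <<'E'
import numpy as np, cv2
from rig import env
from scipy.spatial.transform import Rotation as R
def grab(n,f=None):
    d=env.grab_frame(n)
    if f: cv2.imwrite('pics/'+f,d['color'][...,::-1])
    return d
def ray(d,u,v):
    T=np.array(d['T']); r=T[:3,:3]@np.array([(u-d['cx'])/d['fx'],(v-d['cy'])/d['fy'],1]); return T[:3,3],r/np.linalg.norm(r)
def onz(d,u,v,z):
    o,r=ray(d,u,v); return o+r*(z-o[2])/r[2]
def tri(d1,p1,d2,p2):
    o1,r1=ray(d1,*p1);o2,r2=ray(d2,*p2)
    s=np.linalg.lstsq(np.c_[r1,-r2],o2-o1,rcond=None)[0]
    a,b=o1+s[0]*r1,o2+s[1]*r2
    return (a+b)/2,np.linalg.norm(a-b)
def proj(d,P):
    T=np.linalg.inv(np.array(d['T'])); p=T[:3,:3]@np.array(P)+T[:3,3]
    return d['fx']*p[0]/p[2]+d['cx'],d['fy']*p[1]/p[2]+d['cy']
E
python3 - <<'E'
from h import *
for n in('top','side'):
    d=grab(n,n+'1.png'); print(n,np.round(d['T'],3).tolist(),d['fx'],d['cx'],d['cy'])
s=env.observe();print(s)
E
```

```text
pics
top [[0.1, -0.969, 0.225, 0.309], [-0.995, -0.099, 0.016, -0.002], [0.007, -0.226, -0.974, 1.285], [0.0, 0.0, 0.0, 1.0]] 442.3142054887402 322.4579150242424 244.28855082247026
side [[0.685, -0.544, 0.485, 0.111], [-0.729, -0.499, 0.469, -0.452], [-0.013, -0.674, -0.738, 0.846], [0.0, 0.0, 0.0, 1.0]] 445.699499620983 326.07946721230985 236.4364367191108
{'clock': 0.1, 'q': array([ 1.15390546e+00,  2.21154736e-01,  1.52748192e+00,  1.24598526e-05,
        1.39470591e+00, -1.26058051e-01]), 'joint_velocities': array([-0.00019227, -0.00026864, -0.00086166, -0.00117491,  0.00085273,
       -0.00086447]), 'joint_torque': array([ 1.09546312e-03, -4.98247361e+01, -3.90545261e+01, -2.24986338e-04,
        5.73900397e-03,  3.13410874e-05]), 'tool_pos': array([0.17897369, 0.59826475, 0.23031183]), 'tool_rot': array([-3.13985817e+00, -2.32172544e-04,  2.85075744e+00]), 'wrist_force': array([ 0.40503556, -0.10745749, -0.66294661]), 'ft_torque': array([-0.03311158, -0.06010979,  0.01527634]), 'grasp_force': 0.0, 'finger_gap': 0.08553558427067534}
```

View pics/top1.png

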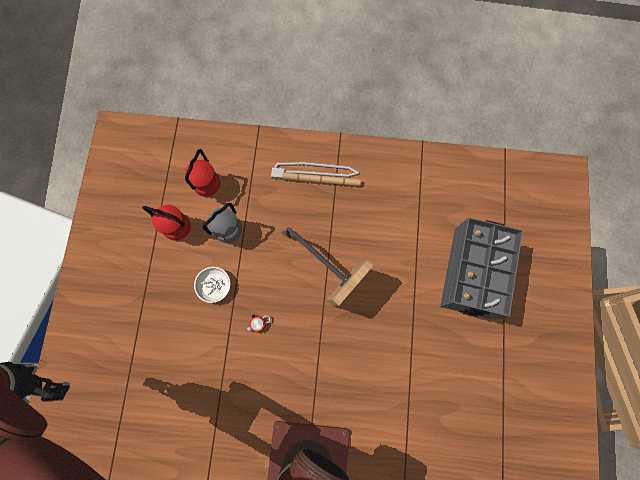

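View pics/side1.png

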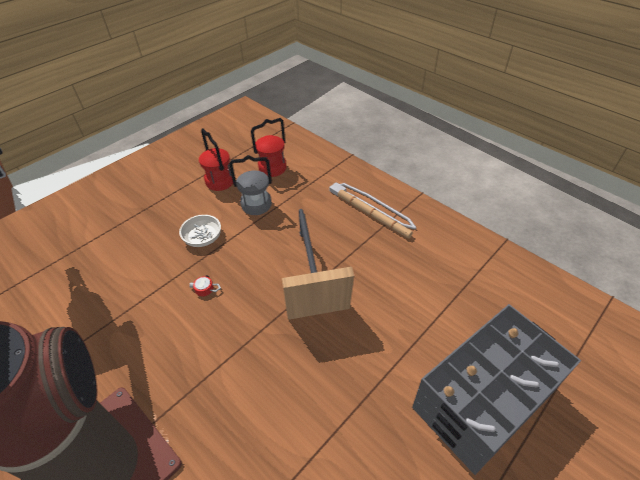

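The top view shows the toppled stand, with the hook at about (288,232) and the board at about (350,284). There are three lanterns: red at (203,177), red at (171,222) and grey at (223,224). In the side view the grey one is at (254,185). The grey one fits "grey base and cap, clear globe", and the red ones are look-alikes. I'll confirm that in enlarged crops, which will also give me the pixels.

```bash
python3 - <<'E'
import cv2
a=cv2.imread('pics/top1.png')[190:320,190:390]; cv2.imwrite('pics/topc.png',cv2.resize(a,None,fx=4,fy=4,interpolation=cv2.INTER_CUBIC))
a=cv2.imread('pics/side1.png')[140:330,210:370]; cv2.imwrite('pics/sidec.png',cv2.resize(a,None,fx=3,fy=3,interpolation=cv2.INTER_CUBIC))
E
```

```text
(no output)
```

View pics/topc.png

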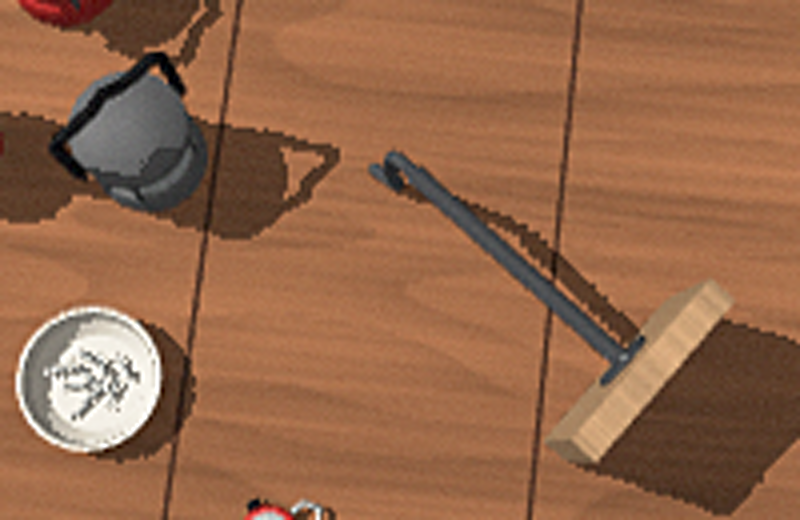

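View pics/sidec.png

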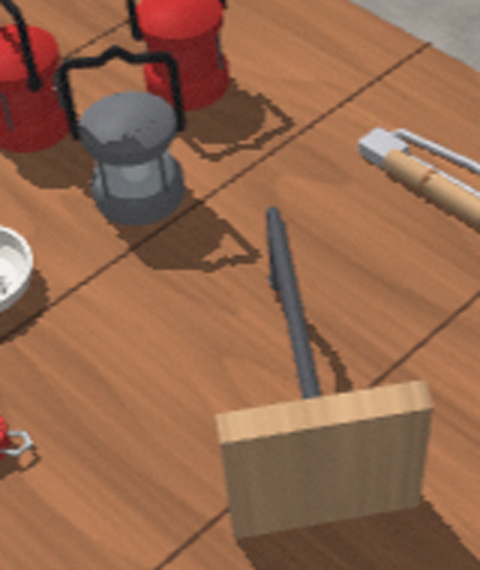

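The crops confirm it: the grey lantern with the clear globe and black bail (top view about (223,224)) is the right one. I now have pixels for the board corners, post and bail, so next I triangulate.

```bash
python3 - <<'E'
from h import *
t=grab('top');s=grab('side')
tc=lambda x,y:(190+x/4-.4,190+y/4-.4)
sc=lambda x,y:(210+x/3-.3,140+y/3-.3)
A=onz(s,*sc(236,537),0);B=onz(s,*sc(425,506),0)
print('front edge',A,B,'len',np.linalg.norm(A-B))
d=(B-A)[:2]; print('yaw edge normal',np.degrees(np.arctan2(d[1],d[0]))+90)
A2=onz(s,*sc(220,441),.1485);B2=onz(s,*sc(432,408),.1485)
print('back edge',A2,B2,np.linalg.norm(A2-B2))
A3=onz(t,*tc(735,300),.1485);B3=onz(t,*tc(598,464),.1485)
print('back edge top',A3,B3,np.linalg.norm(A3-B3))
p0=onz(t,*tc(612,346),.090);p1=onz(t,*tc(415,178),.1115)
print('post',p0,p1,np.linalg.norm(p1-p0),'yaw',np.degrees(np.arctan2(*(p1-p0)[1::-1])))
h,e=tri(t,tc(395,160),s,sc(272,212));print('head',h,e)
for n,a,b in(('kink',(108,97),(117,50)),('L',(62,142),(66,64)),('R',(155,60),(178,60))):
    P,e=tri(t,tc(*a),s,sc(*b));print(n,P,e)
print('L,R on z.155',onz(t,*tc(62,142),.155),onz(t,*tc(155,60),.155),onz(s,*sc(66,64),.155),onz(s,*sc(178,60),.155))
# base rim: grey base bottom ellipse in side
print('dish',onz(t,*tc(88,380),.028),'clicker',onz(t,258,324,.024),'net',onz(t,318,175,.01),'reds',onz(t,203,177,.1),onz(t,171,222,.1))
E
```

```text
front edge [ 0.4316469  -0.02155117  0.        ] [ 0.54600085 -0.10578306  0.        ] len 0.14202758901609325
yaw edge normal 53.6250385109149
back edge [ 0.41767606 -0.03771229  0.1485    ] [ 0.52980857 -0.12031759  0.1485    ] 0.13927431042079716
back edge top [ 0.53089968 -0.12125516  0.1485    ] [ 0.41585272 -0.04193593  0.1485    ] 0.13974027290792917
post [ 0.50204709 -0.04619175  0.09      ] [0.60058673 0.09913918 0.1115    ] 0.17689938040141018 yaw 55.86130478713836
head [0.61107865 0.11393324 0.11452213] 1.4757432822945036e-05
kink [0.62013043 0.3004137  0.17075991] 0.0004933921516113677
L [0.58869374 0.32914262 0.1597953 ] 0.0013840572455332475
R [0.65827089 0.2769621  0.14951581] 0.00805589061988012
L,R on z.155 [0.59051289 0.33024761 0.155     ] [0.65303218 0.27755586 0.155     ] [0.59137588 0.33486099 0.155     ] [0.65775682 0.26969967 0.155     ]
dish [0.4500226  0.32117732 0.028     ] clicker [0.35357858 0.17553669 0.024     ] net [0.81952727 0.05405984 0.01      ] reds [0.74393791 0.37493022 0.1       ] [0.60344203 0.44183112 0.1       ]
```

```bash
cat >> h.py <<'E'
def plan(wps,start=None):
    """wps: (opening, x,y,z m, yaw deg, nrows); print rows grouped by call"""
    s=env.observe(); cur=start or (*s['tool_pos'],np.degrees(s['tool_rot'][2]))
    rows=[]; p=np.array(cur,float)
    for o,x,y,z,w,n in wps:
        q=np.array([x,y,z,w]); q[3]=p[3]+(w-p[3]+180)%360-180
        for k in range(1,n+1): rows.append((o,p+(q-p)*k/n))
        p=q
    b=np.array(cur,float)
    for i in range(0,len(rows),5):
        c,sn=np.cos(np.radians(b[3])),np.sin(np.radians(b[3])); out=[]
        for o,r in rows[i:i+5]:
            d=(r-b)*[1e3,1e3,1e3,1]
            out.append([o,round(c*d[0]+sn*d[1]),round(sn*d[0]-c*d[1]),round(-d[2]),round(-d[3],1)])
        # advance base by the rounded command
        l=out[-1]; b=b+np.array([(c*l[1]+sn*l[2])/1e3,(sn*l[1]-c*l[2])/1e3,-l[3]/1e3,-l[4]])
        print(out)
E
python3 - <<'E'
from h import *
plan([(1,.5956,.0886,.20,55,20),(1,.5956,.0886,.15,55,2)])
E
```

```text
[[1, -27, -18, 2, np.float64(5.4)], [1, -55, -37, 3, np.float64(10.8)], [1, -82, -55, 5, np.float64(16.3)], [1, -109, -74, 6, np.float64(21.7)], [1, -136, -92, 8, np.float64(27.1)]]
[[1, -33, -4, 1, np.float64(5.4)], [1, -66, -8, 3, np.float64(10.8)], [1, -98, -12, 4, np.float64(16.2)], [1, -131, -16, 6, np.float64(21.7)], [1, -164, -20, 7, np.float64(27.1)]]
[[1, -31, 11, 2, np.float64(5.4)], [1, -62, 22, 3, np.float64(10.8)], [1, -93, 34, 5, np.float64(16.2)], [1, -123, 45, 6, np.float64(21.6)], [1, -154, 56, 8, np.float64(27.1)]]
[[1, -23, 25, 1, np.float64(5.4)], [1, -45, 49, 3, np.float64(10.8)], [1, -67, 73, 5, np.float64(16.2)], [1, -90, 97, 6, np.float64(21.6)], [1, -112, 121, 8, np.float64(27.0)]]
[[1, 0, 0, 25, np.float64(0.0)], [1, 0, 0, 50, np.float64(0.0)]]
```

Call:
apply_moves --pt "1 -27 -18 2 5.4" --pt "1 -55 -37 3 10.8" --pt "1 -82 -55 5 16.3" --pt "1 -109 -74 6 21.7" --pt "1 -136 -92 8 27.1"

```text
clock: 0.62
tool_pos: [0.2837, 0.4703, 0.2231]
tool_rot: [-3.141, 0.0, 2.374]
wrist_force: [0.5, 0.3, -0.5]
finger_gap: 0.0854
grasp_force: 0.0
```

Call:
apply_moves --pt "1 -33 -4 1 5.4" --pt "1 -66 -8 3 10.8" --pt "1 -98 -12 4 16.2" --pt "1 -131 -16 6 21.7" --pt "1 -164 -20 7 27.1"

```text
clock: 1.03
tool_pos: [0.3883, 0.3423, 0.216]
tool_rot: [-3.141, 0.0, 1.9]
wrist_force: [0.7, 1.4, 0.1]
finger_gap: 0.0852
grasp_force: 0.0
```

Call:
apply_moves --pt "1 -31 11 2 5.4" --pt "1 -62 22 3 10.8" --pt "1 -93 34 5 16.2" --pt "1 -123 45 6 21.6" --pt "1 -154 56 8 27.1"

```text
clock: 1.45
tool_pos: [0.4919, 0.2153, 0.2084]
tool_rot: [3.141, -0.0, 1.427]
wrist_force: [-0.0, 0.2, -0.4]
finger_gap: 0.0855
grasp_force: 0.0
```

Call:
apply_moves --pt "1 -23 25 1 5.4" --pt "1 -45 49 3 10.8" --pt "1 -67 73 5 16.2" --pt "1 -90 97 6 21.6" --pt "1 -112 121 8 27.0"

```text
clock: 1.87
tool_pos: [0.5962, 0.0874, 0.2001]
tool_rot: [-3.142, 0.0, 0.956]
wrist_force: [-0.0, 0.7, 0.2]
finger_gap: 0.0854
grasp_force: 0.0
```

Call:
apply_moves --pt "0.6 0 0 0 0" --pt "0.6 0 0 0 0"

```text
clock: 2.03
tool_pos: [0.5958, 0.0874, 0.1996]
tool_rot: [-3.141, 0.001, 0.958]
wrist_force: [-0.9, 0.3, -0.4]
finger_gap: 0.0644
grasp_force: 0.0
```

```bash
python3 - <<'E'
from h import *
s=env.observe();print(s['tool_pos'],np.degrees(s['tool_rot']),s['clock'],s['finger_gap'],np.round(s['q'],2))
d=grab('wrist','w1.png');print(np.round(d['T'],3).tolist())
F=np.array([.4888,-.0637]);u=np.array([np.cos(np.radians(55)),np.sin(np.radians(55))])
for z in(160,200,215):
    P=[*(F+u*(-.0118+z*.00099)),.0842+z*.139e-3];print(z,P,proj(d,P))
E
```

```text
[0.59582622 0.08739293 0.19959042] [-1.79942253e+02  3.74761583e-02  5.49036941e+01] 2.0333 0.06435673657663658 [0.01 0.19 1.62 0.   1.33 0.63]
[[0.818, -0.556, -0.15, 0.634], [-0.576, -0.79, -0.213, 0.14], [-0.0, 0.26, -0.966, 0.342], [0.0, 0.0, 0.0, 1.0]]
160 [np.float64(0.5728863055690634), np.float64(0.05638768969276617), 0.10643999999999999] (np.float64(317.9743322376203), np.float64(294.64422088713695))
200 [np.float64(0.5955999324485648), np.float64(0.08882611064661028), 0.11199999999999999] (np.float64(317.72740600754616), np.float64(245.79631373525947))
215 [np.float64(0.6041175425283778), np.float64(0.1009905185043018), 0.11408499999999999] (np.float64(317.62623485601125), np.float64(225.78224307478695))
```

View pics/w1.png

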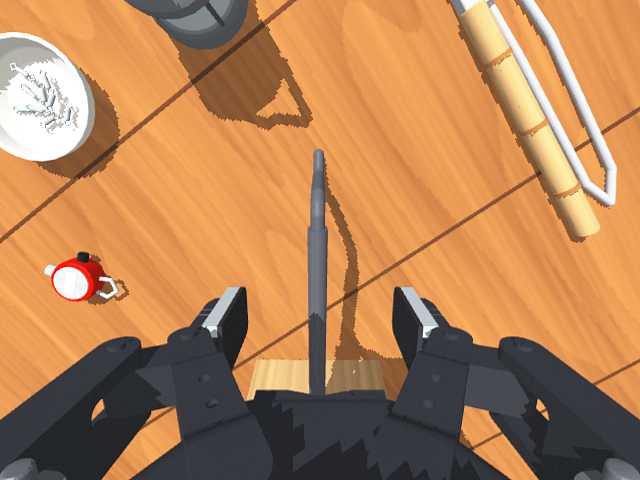

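The wrist view shows the post vertical in the image at column 318. Its end is at row 227, where 225 was predicted, and it sits centred between the fingers. I descend and pinch it at about z 200 mm, so that the hook arm stays clear of the gripper body once the stand is upright.

Call:
apply_moves --pt "0.6 0 0 25 0" --pt "0.6 0 0 50 0" --pt "0.6 0 0 75 0" --pt "0.6 0 0 98 0" --pt "0.6 0 1 107 0" --newtons 40

```text
clock: 2.5
tool_pos: [0.5929, 0.0898, 0.0896]
tool_rot: [-3.137, 0.003, 0.963]
wrist_force: [0.3, -0.3, -0.3]
finger_gap: 0.0515
grasp_force: 0.0
```

Call:
apply_moves --pt "0 0 0 0 0" --pt "0 0 0 0 0" --pt "0 0 0 0 0" --pt "0 0 0 0 0" --pt "0 0 0 0 0"

```text
clock: 2.92
tool_pos: [0.5976, 0.0888, 0.0953]
tool_rot: [3.139, -0.003, 0.96]
wrist_force: [0.0, 1.9, 3.3]
finger_gap: 0.0128
grasp_force: 39.0
```

```bash
python3 - <<'E'
from h import *
s=env.observe();print(s['tool_pos'],s['finger_gap'],s['grasp_force'],s['wrist_force'])
g=200
f=lambda t:np.array([-85*np.cos(t)+g*np.sin(t),85*np.sin(t)+g*np.cos(t)])
L=[82,72,62,52,42,34,26,18,12,6,2,0]
for a,b in zip(L,L[1:]):
    print(a,b,[[0,*[float(v) for v in np.round((f(np.radians(a+(b-a)*k/5))-f(np.radians(a)))*[1,-1],1)]] for k in range(1,6)])
E
```

```text
[0.59755817 0.08884718 0.09531701] 0.012773899702641096 39.034268260002136 [0.03844582 1.92128064 3.27345448]
82 72 [[0, -4.0, -6.4], [0, -8.3, -12.7], [0, -12.7, -18.9], [0, -17.4, -24.8], [0, -22.3, -30.6]]
72 62 [[0, -5.1, -5.6], [0, -10.3, -11.1], [0, -15.8, -16.4], [0, -21.4, -21.4], [0, -27.3, -26.3]]
62 52 [[0, -6.0, -4.7], [0, -12.1, -9.1], [0, -18.4, -13.4], [0, -24.8, -17.4], [0, -31.4, -21.2]]
52 42 [[0, -6.7, -3.6], [0, -13.5, -6.9], [0, -20.4, -10.0], [0, -27.5, -12.8], [0, -34.6, -15.4]]
42 34 [[0, -5.8, -1.9], [0, -11.6, -3.6], [0, -17.4, -5.2], [0, -23.3, -6.6], [0, -29.3, -7.8]]
34 26 [[0, -6.0, -1.1], [0, -12.0, -2.0], [0, -18.0, -2.7], [0, -24.0, -3.3], [0, -30.1, -3.7]]
26 18 [[0, -6.1, -0.2], [0, -12.1, -0.3], [0, -18.2, -0.2], [0, -24.3, 0.1], [0, -30.3, 0.5]]
18 12 [[0, -4.5, 0.4], [0, -9.0, 1.0], [0, -13.6, 1.6], [0, -18.0, 2.4], [0, -22.5, 3.2]]
12 6 [[0, -4.5, 0.9], [0, -8.9, 1.9], [0, -13.3, 3.0], [0, -17.7, 4.2], [0, -22.1, 5.5]]
6 2 [[0, -2.9, 0.9], [0, -5.8, 1.9], [0, -8.6, 2.8], [0, -11.5, 3.9], [0, -14.3, 4.9]]
2 0 [[0, -1.4, 0.5], [0, -2.8, 1.1], [0, -4.2, 1.7], [0, -5.6, 2.3], [0, -7.0, 2.8]]
```

Call:
apply_moves --pt "0 -4 -6 0 0" --pt "0 -8 -13 0 0" --pt "0 -13 -19 0 0" --pt "0 -17 -25 0 0" --pt "0 -22 -31 0 0"

```text
clock: 3.33
tool_pos: [0.5595, 0.088, 0.0952]
tool_rot: [3.137, -0.003, 0.961]
wrist_force: [4.8, 1.5, 5.0]
finger_gap: 0.0125
grasp_force: 39.5
```

Call:
apply_moves --pt "0 -5 -6 0 0" --pt "0 -10 -11 0 0" --pt "0 -16 -16 0 0" --pt "0 -21 -21 0 0" --pt "0 -27 -26 0 0"

```text
clock: 3.75
tool_pos: [0.5227, 0.0809, 0.0952]
tool_rot: [3.137, -0.003, 0.961]
wrist_force: [5.0, 1.9, 6.6]
finger_gap: 0.0128
grasp_force: 39.4
```

```bash
python3 - <<'E'
from h import *
s=env.observe();print(s['tool_pos'],s['finger_gap'],s['grasp_force'],s['wrist_force'],s['ft_torque'])
a=grab('side')['color'][100:340,200:400];b=grab('top')['color'][190:320,220:420]
o=np.zeros((480,800,3),np.uint8);o[:,:400]=cv2.resize(a,(400,480));o[:260,400:]=cv2.resize(b,(400,260))
cv2.imwrite('pics/m1.png',o[...,::-1])
E
```

```text
[0.52266523 0.08093119 0.09517611] 0.012808726501256204 39.44802224636078 [4.95772053 1.87884795 6.55313112] [ 0.21632904 -0.73990786  0.1320423 ]
```

View pics/m1.png

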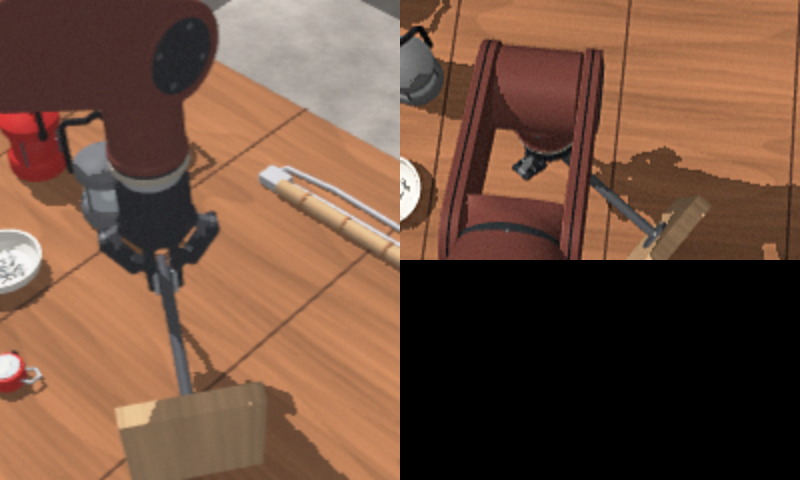

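My mistake: I wrote the lift values in the y column, so the stand slid sideways by about 57 mm instead of rising. The view shows it still pinched and still toppled, with the board at about (190,430) in the crop, and nothing else was touched. I re-measure the board edge before lifting.

```bash
python3 - <<'E'
from h import *
s=grab('side');t=grab('top')
a=s['color'][270:370,230:350];b=t['color'][270:350,310:390]
o=np.zeros((500,800,3),np.uint8);o[:400,:480]=cv2.resize(a,(480,400),interpolation=cv2.INTER_CUBIC);o[:320,480:]=cv2.resize(b,(320,320),interpolation=cv2.INTER_CUBIC)
cv2.imwrite('pics/m2.png',o[...,::-1])
E
```

```text
(no output)
```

View pics/m2.png

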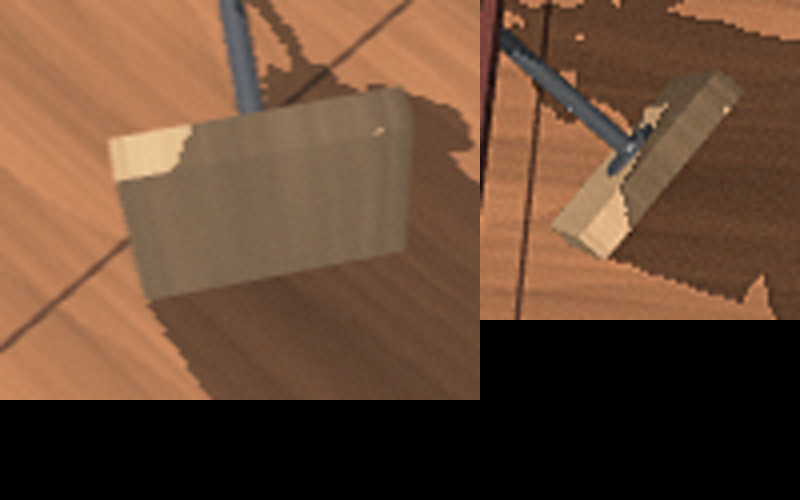

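The board's bottom corners are at (149,300) and (405,250) in the crop. The bottom-face top corners are at (117,182) and (410,128), and the top view shows the post at (628,145).

```bash
python3 - <<'E'
from h import *
t=grab('top');s=grab('side')
sc=lambda x,y:(230+x/4-.4,270+y/4-.4)
tc=lambda x,y:(310+(x-480)/4-.4,270+y/4-.4)
A=onz(s,*sc(149,300),0);B=onz(s,*sc(405,250),0);d=B-A
print(A,B,np.linalg.norm(d),'yaw',np.degrees(np.arctan2(d[1],d[0]))+90)
F=(A+B)/2
A2,e=tri(s,sc(117,182),t,tc(604,260));B2,e2=tri(s,sc(410,130),t,tc(742,92));print(A2,e,B2,e2,np.linalg.norm(A2-B2)); d=B2-A2
print('yaw',np.degrees(np.arctan2(d[1],d[0]))+90)
p0=onz(t,*tc(622,150),.09);p1=onz(t,*tc(530,62),.105);d=p1-p0;print(p0,p1,'post yaw',np.degrees(np.arctan2(d[1],d[0])))
o=env.observe();T=o['tool_pos'];print('F',F,'TCP-F',T-F,'dist',np.linalg.norm((T-F)[:2]),np.degrees(np.arctan2(*(T-F)[1::-1])),np.degrees(o['tool_rot']))
E
```

```text
[ 0.35714389 -0.03418631  0.        ] [ 0.47067804 -0.11295345  0.        ] 0.138181998668124 yaw 55.248056535448484
[ 0.34380053 -0.05227337  0.14915267] 0.00011079175138983045 [ 0.45760695 -0.13075732  0.14670334] 0.002183516929543323 0.13826651683900812
yaw 55.40881798959796
[ 0.41898249 -0.0603968   0.09      ] [0.46981324 0.00688989 0.105     ] post yaw 52.93131004384905
F [ 0.41391097 -0.07356988  0.        ] TCP-F [0.10672798 0.15377954 0.09490076] dist 0.1871870961733291 55.238098308475635 [1.79971775e+02 7.27134510e-02 5.50680004e+01]
```

The stand slid cleanly: yaw is 55°, the grip is still about 200 mm up the post, and the front edge is at (0.414,-0.074). Now I lift along the arc, with the lift in the z column.

Call:
apply_moves --pt "0 -4 0 -6 0" --pt "0 -8 0 -13 0" --pt "0 -13 0 -19 0" --pt "0 -17 0 -25 0" --pt "0 -22 0 -31 0"

```text
clock: 4.47
tool_pos: [0.5077, 0.0624, 0.1243]
tool_rot: [-3.14, 0.001, 0.96]
wrist_force: [-0.6, -1.2, -4.1]
finger_gap: 0.0124
grasp_force: 39.5
```

Call:
apply_moves --pt "0 -5 0 -6 0" --pt "0 -10 0 -11 0" --pt "0 -16 0 -16 0" --pt "0 -21 0 -21 0" --pt "0 -27 0 -26 0"

```text
clock: 4.88
tool_pos: [0.4931, 0.0403, 0.1508]
tool_rot: [3.142, -0.0, 0.961]
wrist_force: [-0.1, 0.7, -2.9]
finger_gap: 0.0125
grasp_force: 40.4
```

```bash
python3 - <<'E'
from h import *
o=env.observe();T=o['tool_pos'];print(T,o['finger_gap'],o['grasp_force'],o['wrist_force'],o['ft_torque'])
s=grab('side','s3.png');t=grab('top')
F=np.array([.4139,-.0736,0]);u=np.array([np.cos(np.radians(55.1)),np.sin(np.radians(55.1)),0]);v=np.array([-u[1],u[0],0])
a=s['color'][120:360,170:410].copy()
th=np.radians(62)
for x,z,y in((85,0,70),(85,0,-70),(-65,0,70),(-65,0,-70),(0,22,0),(-65,22,70),(-65,22,-70)):
    P=F+u*((x-85)*np.cos(th)+z*np.sin(th))/1e3+v*y/1e3+np.array([0,0,1])*(-(x-85)*np.sin(th)+z*np.cos(th))/1e3
    c=proj(s,P);cv2.circle(a,(round(c[0]-170),round(c[1]-120)),1,(0,255,0),-1)
cv2.imwrite('pics/m3.png',cv2.resize(a,(600,600),interpolation=cv2.INTER_CUBIC)[...,::-1])
E
```

```text
[0.49310592 0.04030306 0.15079738] 0.012464952541550963 40.417476296424866 [-0.12221252  0.71957251 -2.91919888] [ 0.31751038 -0.1315444   0.01668822]
```

View pics/m3.png

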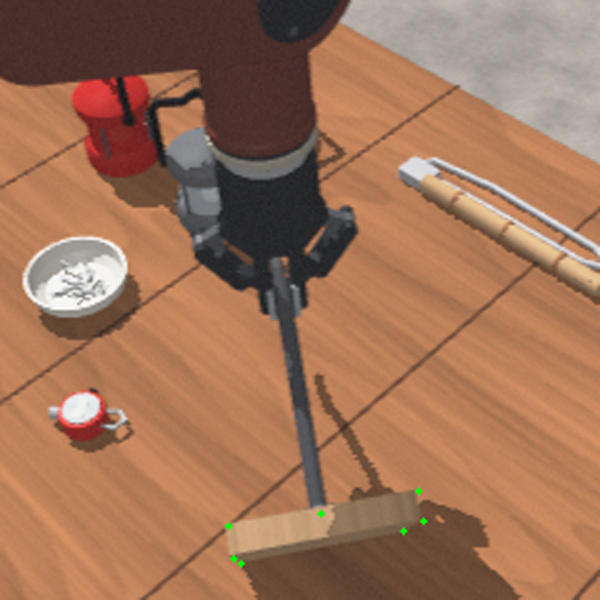

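The predicted board corners (green) lie on the real ones, for example (229,526) and (418,491), so the stand is pivoting on its front edge as planned. I continue past the balance point and ease it down.

Call:
apply_moves --pt "0 -6 0 -5 0" --pt "0 -12 0 -9 0" --pt "0 -18 0 -13 0" --pt "0 -25 0 -17 0" --pt "0 -31 0 -21 0"

```text
clock: 5.4
tool_pos: [0.4752, 0.0147, 0.1717]
tool_rot: [3.142, 0.0, 0.961]
wrist_force: [-0.4, 0.0, -4.4]
finger_gap: 0.0125
grasp_force: 41.3
```

Call:
apply_moves --pt "0 -7 0 -4 0" --pt "0 -13 0 -7 0" --pt "0 -20 0 -10 0" --pt "0 -27 0 -13 0" --pt "0 -35 0 -15 0"

```text
clock: 5.82
tool_pos: [0.4554, -0.0138, 0.1869]
tool_rot: [3.141, -0.001, 0.961]
wrist_force: [-0.8, 1.1, 0.7]
finger_gap: 0.0127
grasp_force: 42.3
```

Call:
apply_moves --pt "0 -6 0 -2 0" --pt "0 -12 0 -4 0" --pt "0 -17 0 -5 0" --pt "0 -23 0 -7 0" --pt "0 -29 0 -8 0"

```text
clock: 6.23
tool_pos: [0.4385, -0.0376, 0.1943]
tool_rot: [-3.141, 0.0, 0.961]
wrist_force: [-0.3, 0.2, -4.0]
finger_gap: 0.0126
grasp_force: 41.9
```

Call:
apply_moves --pt "0 -6 0 -1 0" --pt "0 -12 0 -2 0" --pt "0 -18 0 -3 0" --pt "0 -24 0 -3 0" --pt "0 -30 0 -4 0"

```text
clock: 6.65
tool_pos: [0.4213, -0.0622, 0.1982]
tool_rot: [-3.141, 0.0, 0.961]
wrist_force: [-0.6, -0.1, -4.1]
finger_gap: 0.0126
grasp_force: 41.9
```

```bash
cat > chk.py <<'E'
from h import *
import sys
o=env.observe();T=o['tool_pos'];print(T,o['clock'],o['finger_gap'],o['grasp_force'],o['wrist_force'],o['ft_torque'])
F=np.array([.4139,-.0736]);u=np.array([np.cos(np.radians(55.1)),np.sin(np.radians(55.1))])
r=T[:2]-F;f=r@u*1e3;h=T[2]*1e3+19
print('fwd',f,'lat',(r[0]*u[1]-r[1]*u[0])*1e3,'h',h,'R',np.hypot(f,h),'theta',np.degrees(np.arctan2(f,h)+np.arctan2(85,200)))
E
python3 chk.py
```

```text
[ 0.42129999 -0.06215561  0.19815757] 6.65 0.012595723435585534 41.9046288728714 [-0.57201935 -0.07704658 -4.14111711] [ 0.22412875 -0.22232541  0.02650852]
fwd 13.620013186705181 lat -0.47874850937905217 h 217.15756899550215 R 217.58426995360279 theta 26.61435344743855
```

Call:
apply_moves --pt "0 -6 0 0 0" --pt "0 -12 0 0 0" --pt "0 -18 0 0 0" --pt "0 -24 0 0 0" --pt "0 -30 0 0 0"

```text
clock: 7.07
tool_pos: [0.4042, -0.0868, 0.1983]
tool_rot: [-3.141, 0.0, 0.961]
wrist_force: [-0.3, -0.6, -5.2]
finger_gap: 0.0127
grasp_force: 41.9
```

Call:
apply_moves --pt "0 -4 0 0 0" --pt "0 -9 0 1 0" --pt "0 -14 0 2 0" --pt "0 -18 0 2 0" --pt "0 -23 0 3 0"

```text
clock: 7.48
tool_pos: [0.3912, -0.1054, 0.1953]
tool_rot: [3.141, -0.0, 0.961]
wrist_force: [-0.2, -0.6, -3.6]
finger_gap: 0.0126
grasp_force: 41.9
```

```bash
python3 chk.py; python3 - <<'E'
from h import *
s=grab('side')
F=np.array([.4139,-.0736,0]);u=np.array([np.cos(np.radians(55.1)),np.sin(np.radians(55.1)),0]);v=np.array([-u[1],u[0],0])
a=s['color'][220:400,170:350].copy();a=cv2.resize(a,(600,600),interpolation=cv2.INTER_CUBIC)
th=np.radians(13)
for x,z,y in((85,0,70),(85,0,-70),(-65,0,70),(-65,0,-70),(0,22,0),(-65,22,70),(-65,22,-70),(85,22,70),(85,22,-70)):
    P=F+u*((x-85)*np.cos(th)+z*np.sin(th))/1e3+v*y/1e3+np.array([0,0,1])*(-(x-85)*np.sin(th)+z*np.cos(th))/1e3
    c=proj(s,P);cv2.circle(a,(round((c[0]+.5-170)/.3),round((c[1]+.5-220)/.3)),2,(0,255,0),-1)
cv2.imwrite('pics/m4.png',a[...,::-1])
E
```

```text
[ 0.3912273  -0.10544569  0.19532207] 7.4833 0.01256439902776667 41.91001117229462 [-0.18378907 -0.5899762  -3.60385107] [ 0.2250998  -0.20373974  0.02931505]
fwd -39.09039154224362 lat -0.37467780808058543 h 214.32207146354943 R 217.85777247404488 theta 12.68888549356498
```

View pics/m4.png

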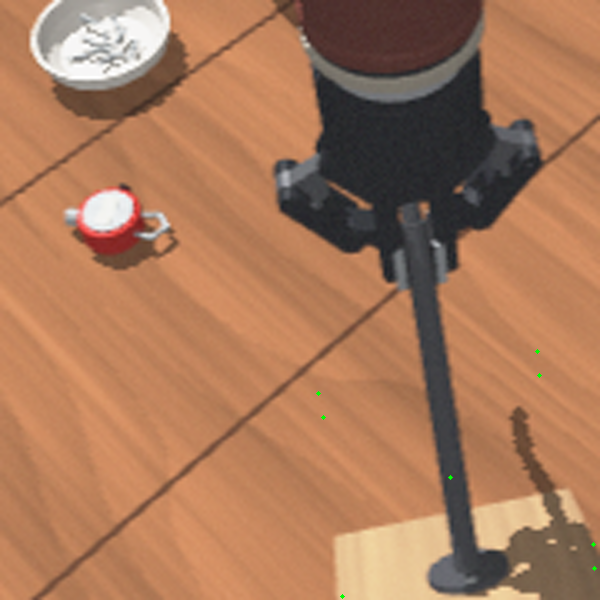

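The stand has stuck in the pads: its foot is at (467,575) in the crop where (450,477) was predicted. It's being carried in the air, tilted, without pivoting. I work out its actual tilt from the foot pixel.

```bash
python3 - <<'E'
from h import *
s=grab('side');o=env.observe();G=o['tool_pos']+[0,0,.019]
u=np.array([np.cos(np.radians(55.1)),np.sin(np.radians(55.1)),0]);n=np.array([-u[1],u[0],0])
for (x,y,zz) in((467,570,22),(418,222,210),(336,537,0),(572,490,0)):
    off=0 if x in(467,418) else (.07 if x==336 else -.07)
    c,r=ray(s,x*.3+170-.5,y*.3+220-.5)
    t=((G-c)@n+off)/(r@n);P=c+r*t;d=P-G;print(zz,P,'fwd',d@u*1e3,'up',d[2]*1e3,'dist',np.linalg.norm(d-off*n)*1e3,'tilt',np.degrees(np.arctan2(-(d@u),-d[2])))
E
```

```text
22 [ 0.33695331 -0.18303974  0.0382083 ] fwd -94.33792887946836 up -175.89920212776732 dist 199.60003540694268 tilt 28.205465452863134
210 [ 0.38481371 -0.11443346  0.25509528] fwd -10.687228849683052 up 40.987777739973865 dist 42.358172582714126 tilt 165.3859777080843
0 [ 0.30263898 -0.10988176  0.02654964] fwd -53.970082555650805 up -187.55786083294902 dist 195.168442559999 tilt 16.053259721937884
0 [ 0.41753643 -0.18987296  0.02489876] fwd -53.83690908659231 up -189.2087386533855 dist 196.71898627942127 tilt 15.88302007724873
```

```bash
cat > fit.py <<'E'
from h import *
from scipy.optimize import least_squares
def fit(s,G,pts,yaw=55.1,g0=200,th0=15):
    u=np.array([np.cos(np.radians(yaw)),np.sin(np.radians(yaw)),0]);v=np.array([-u[1],u[0],0]);k=np.array([0,0,1.])
    def P(q,x,y,z):
        t,g,l=np.radians(q[0]),q[1],q[2];X=u*np.cos(t)-k*np.sin(t);Z=u*np.sin(t)+k*np.cos(t)
        return G+(X*x+v*(y+l)+Z*(z-g))/1e3
    f=lambda q:np.concatenate([np.array(proj(s,P(q,*m)))-p for m,p in pts]+[[(q[2])/3]])
    r=least_squares(f,[th0,g0,0]);
    for c in((85,0,0),(-65,0,0),(0,0,0)):print(c,P(r.x,*c))
    print('tilt,g,lat',r.x,'res',np.round(r.fun,1));return r.x
E
python3 - <<'E'
from fit import *
s=grab('side');G=env.observe()['tool_pos']+[0,0,.019]
c=lambda x,y:np.array([x*.3+170-.5,y*.3+220-.5])
fit(s,G,[((0,0,22),c(467,571)),((85,70,22),c(336,537)),((85,-70,22),c(572,490))])
cv2.imwrite('pics/s4.png',s['color'][...,::-1])
E
```

```text
(85, 0, 0) [ 0.34901358 -0.1642457   0.01626071]
(-65, 0, 0) [ 0.28715741 -0.25291445  0.12023988]
(0, 0, 0) [ 0.31396175 -0.21449132  0.07518224]
tilt,g,lat [ 43.88351152 192.87998749   0.91768799] res [ 0.7  0.  -0.6  0.2 -0.  -0.2  0.3]
```

The fit gives a tilt of 44°, a grip at about 193 mm, and the front edge 16 mm clear of the bench. Pad friction is holding it. I ease the grip so the stand swings slowly under the pads, then check again.

Call:
apply_moves --pt "0 0 0 0 0" --pt "0 0 0 0 0" --pt "0 0 0 0 0" --newtons 30

```text
clock: 7.88
tool_pos: [0.3915, -0.105, 0.1954]
tool_rot: [3.142, -0.0, 0.961]
wrist_force: [0.5, 0.6, -3.9]
finger_gap: 0.0124
grasp_force: 41.9
```

Call:
apply_moves --pt "0 0 0 0 0" --pt "0 0 0 0 0" --pt "0 0 0 0 0" --pt "0 0 0 0 0" --newtons 20

```text
clock: 8.22
tool_pos: [0.3914, -0.1051, 0.1953]
tool_rot: [-3.142, 0.0, 0.961]
wrist_force: [0.1, 0.1, -4.0]
finger_gap: 0.0128
grasp_force: 41.9
```

```bash
python3 - <<'E'
from h import *
o=env.observe();print(o['tool_pos'],o['clock'],o['grasp_force'],o['wrist_force'],o['ft_torque'])
s=grab('side','s5.png')
a=cv2.imread('pics/s4.png')[...,::-1]
d=np.abs(a.astype(int)-s['color']).sum(2)>60; ys,xs=np.where(d);print('changed px',d.sum(),xs.min(),xs.max(),ys.min(),ys.max())
# bright board-top pixels: wood is paler than bench
def board(im):
    h=cv2.cvtColor(im,cv2.COLOR_RGB2HSV); 
    m=((im[...,2].astype(int)>115)&(im[...,0]>190)&(im[...,0].astype(int)-im[...,2]<110)&(im[...,0].astype(int)-im[...,2]>45)).astype(np.uint8)
    n,l,st,c=cv2.connectedComponentsWithStats(m);return [(st[i].tolist()) for i in np.argsort(-st[:,4])[:4]]
print(board(np.ascontiguousarray(a)),board(s['color']))
E
```

```text
[ 0.39141228 -0.1051161   0.19531267] 8.2167 41.9274115562439 [ 0.14219614  0.07288579 -4.04965788] [ 0.23190392 -0.19001159 -0.015417  ]
changed px 1109 2 443 84 479
[[0, 0, 640, 480, 304628], [270, 374, 68, 45, 1579], [312, 369, 24, 16, 252], [372, 210, 22, 15, 124]] [[0, 0, 640, 480, 304634], [270, 374, 68, 45, 1573], [312, 368, 24, 17, 253], [353, 198, 41, 27, 230]]
```

Call:
apply_moves --pt "0.1 0 0 0 0" --pt "0.1 0 0 0 0" --newtons 20

```text
clock: 8.43
tool_pos: [0.3914, -0.1052, 0.1953]
tool_rot: [3.142, 0.0, 0.961]
wrist_force: [1.0, -0.3, -4.6]
finger_gap: 0.0127
grasp_force: 41.9
```

Call:
apply_moves --pt "0.13 0 0 0 0" --pt "0.13 0 0 0 0" --newtons 20

```text
clock: 8.6
tool_pos: [0.3914, -0.1052, 0.1953]
tool_rot: [3.142, 0.0, 0.961]
wrist_force: [0.0, -0.0, -3.5]
finger_gap: 0.0128
grasp_force: 41.9
```

The grip only resets on a new closing motion. I lower the stand until its edge nearly touches, then give tiny opening pulses so that it re-closes at 20 N.

Call:
apply_moves --pt "0.1 0 0 5 0" --pt "0.1 0 0 10 0" --pt "0.1 0 0 13 0" --pt "0.1 0 0 13 0" --newtons 20

```text
clock: 8.93
tool_pos: [0.3954, -0.1042, 0.188]
tool_rot: [3.134, -0.007, 0.961]
wrist_force: [-2.5, 13.9, 30.0]
finger_gap: 0.0125
grasp_force: 45.7
```

Call:
apply_moves --pt "0.15 0 0 0 0" --pt "0.1 0 0 0 0" --pt "0.1 0 0 0 0" --newtons 20

```text
clock: 9.18
tool_pos: [0.3953, -0.1043, 0.1881]
tool_rot: [3.134, -0.006, 0.961]
wrist_force: [-2.1, 13.0, 28.7]
finger_gap: 0.0132
grasp_force: 33.0
```

Call:
apply_moves --pt "0.1 0 0 -6 0" --pt "0.1 0 0 -6 0" --pt "0.1 0 0 -6 0" --newtons 20

```text
clock: 9.43
tool_pos: [0.3932, -0.1052, 0.1906]
tool_rot: [3.137, -0.002, 0.961]
wrist_force: [-0.2, 5.5, 12.4]
finger_gap: 0.013
grasp_force: 31.0
```

```bash
python3 - <<'E'
from h import *
o=env.observe();print(o['tool_pos'],o['clock'],o['grasp_force'],o['finger_gap'],o['wrist_force'],o['ft_torque'])
s=grab('side','s6.png');cv2.imwrite('pics/s6c.png',s['color'][200:440,150:390][...,::-1].repeat(3,0).repeat(3,1)[:600+120])
im=s['color'].astype(int)
m=((im[...,2]>115)&(im[...,0]>190)&(im[...,0]-im[...,2]<110)&(im[...,0]-im[...,2]>45)).astype(np.uint8)
n,l,st,c=cv2.connectedComponentsWithStats(m)
for f in('s5.png','s6.png'):
    im=cv2.imread('pics/'+f)[...,::-1].astype(int)
    m=((im[...,2]>100)&(im[...,0]-im[...,2]<105)&(im[...,0]-im[...,2]>30)).astype(np.uint8); m[:340]=0;m[:,:230]=0;m[:,380:]=0
    m=cv2.morphologyEx(m,cv2.MORPH_CLOSE,np.ones((5,5)))
    cs=cv2.findContours(m,cv2.RETR_EXTERNAL,cv2.CHAIN_APPROX_SIMPLE)[0];k=max(cs,key=cv2.contourArea)
    print(f,cv2.contourArea(k),cv2.approxPolyDP(cv2.convexHull(k),3,True)[:,0].tolist())
E
```

```text
[ 0.39324147 -0.10524612  0.19055899] 9.4333 31.03156954050064 0.012986047333268599 [-0.21387313  5.52399548 12.44569056] [ 0.99399941 -0.12311528 -0.05043589]
s5.png 2348.5 [[343, 414], [275, 431], [270, 380], [303, 374], [328, 388]]
s6.png 2147.5 [[341, 414], [284, 428], [275, 426], [270, 380], [303, 372], [329, 390]]
```

The visible board face contradicts the 44° tilt, because at that angle the face would be seen edge-on. I refit with the near corners included.

```bash
python3 - <<'E'
from fit import *
s=grab('side');G=np.array([.3914,-.1051,.1953])+[0,0,.019]
c=lambda x,y:np.array([x*.3+170-.5,y*.3+220-.5])
base=[((0,0,22),c(467,571)),((85,70,22),c(336,537)),((85,-70,22),c(572,490))]
for z in(22,0):
  for t0 in(0,40):
    fit(s,G,base+[((-65,70,z),np.array([275,431.])),],th0=t0)
E
```

```text
(85, 0, 0) [ 0.36125535 -0.14816879 -0.0174027 ]
(-65, 0, 0) [ 0.28989347 -0.25046364  0.06592345]
(0, 0, 0) [ 0.32081695 -0.20613587  0.02981545]
tilt,g,lat [3.37456891e+01 2.21866526e+02 8.15651687e-02] res [ 1.4  5.7  0.5 -1.1 -1.7 -1.  -0.2 -3.5  0. ]
(85, 0, 0) [ 0.36125537 -0.14816875 -0.01740276]
(-65, 0, 0) [ 0.28989349 -0.25046362  0.06592335]
(0, 0, 0) [ 0.32081697 -0.20613584  0.02981537]
tilt,g,lat [3.37456703e+01 2.21866578e+02 8.15624343e-02] res [ 1.4  5.7  0.5 -1.1 -1.7 -1.  -0.2 -3.5  0. ]
(85, 0, 0) [ 0.35104786 -0.16249914  0.01206635]
(-65, 0, 0) [ 0.28780366 -0.25315757  0.1134627 ]
(0, 0, 0) [ 0.31520948 -0.21387225  0.06952428]
tilt,g,lat [ 42.52996402 196.45951631   0.25420678] res [ 1.2  0.7 -0.2 -0.1  0.  -0.4 -0.9 -0.2  0.1]
(85, 0, 0) [ 0.35104785 -0.16249914  0.01206635]
(-65, 0, 0) [ 0.28780366 -0.25315757  0.11346271]
(0, 0, 0) [ 0.31520947 -0.21387225  0.06952429]
tilt,g,lat [ 42.52996518 196.45951362   0.25421031] res [ 1.2  0.7 -0.2 -0.1  0.  -0.4 -0.9 -0.2  0.1]
```

View pics/s6c.png

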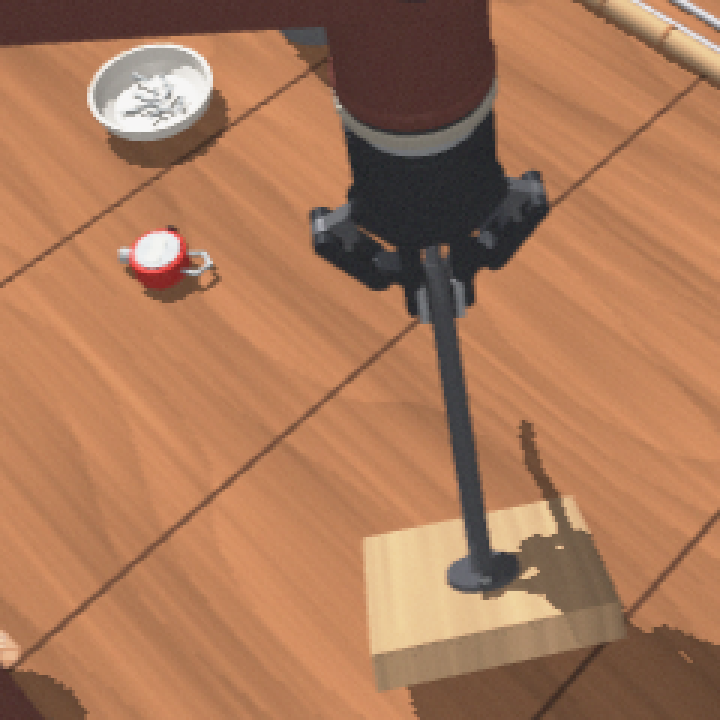

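This is the tenth and last picture. The board's top face is clearly visible, with corners at crop (363,538), (575,497), (622,602) and (373,657) and back-face bottom corners at (380,690) and (625,637). I refit using all of these.

```bash
cat >> fit.py <<'E'
def pose(s,pts,x0):
    """free pose: foot x,y,z (mm), yaw, tilt fwd, roll (deg); pts [(stand mm, pixel)]"""
    def P(q,m):
        M=R.from_euler('ZYX',[q[3],q[4],q[5]],degrees=True); return (q[:3]+M.apply(m))/1e3
    f=lambda q:np.concatenate([np.array(proj(s,P(q,np.array(m,float))))-p for m,p in pts]+[[q[5]/5]])
    r=least_squares(f,x0); sd=np.sqrt(np.diag(np.linalg.inv(r.jac.T@r.jac)))
    print('x,y,z,yaw,tilt,roll',np.round(r.x,1),'sd',np.round(sd,1),'res',np.round(r.fun,1))
    for c in((85,0,0),(-65,0,0),(0,0,200)):print(c,np.round(P(r.x,np.array(c,float)),4))
    return r.x
E
python3 - <<'E'
from fit import *
s=grab('side');o=env.observe();print(o['tool_pos'])
c=lambda x,y:np.array([x/3+150-.33,y/3+200-.33])
pts=[((0,0,22),c(484,570)),((85,70,22),c(363,538)),((85,-70,22),c(575,497)),((-65,-70,22),c(622,602)),((-65,70,22),c(373,657)),((-65,70,0),c(380,690)),((-65,-70,0),c(625,637)),((0,0,200),c(441,305))]
pose(s,pts[:-1],[320,-200,20,55,20,0]);pose(s,pts,[320,-200,20,55,40,0])
E
```

```text
[ 0.39329183 -0.10524503  0.19054906]
x,y,z,yaw,tilt,roll [ 3.224e+02 -2.068e+02  4.910e+01  5.520e+01  4.040e+01  2.000e-01] sd [2.2 2.6 7.6 0.8 0.7 1.1] res [ 0.3  1.4  0.6 -0.2 -0.8 -0.5 -0.2 -0.3 -0.1 -0.9 -0.3  0.5  0.5  0.2
  0. ]
(85, 0, 0) [ 0.3593 -0.1537 -0.006 ]
(-65, 0, 0) [ 0.2942 -0.2475  0.0912]
(0, 0, 200) [ 0.3969 -0.1007  0.2013]
x,y,z,yaw,tilt,roll [ 3.277e+02 -2.007e+02  2.910e+01  5.510e+01  3.930e+01 -2.000e-01] sd [1.7 2.  5.4 0.8 0.7 0.8] res [ 0.3  1.8  1.5 -0.2 -1.4 -0.5 -1.3  0.4  1.  -0.4  0.8  0.6 -0.6  0.5
 -0.2 -2.2 -0. ]
(85, 0, 0) [ 0.3653 -0.1468 -0.0247]
(-65, 0, 0) [ 0.2989 -0.242   0.0703]
(0, 0, 200) [ 0.3997 -0.0965  0.1839]
```

Call:
apply_moves --pt "0.15 -4 0 -1 0" --pt "0.15 -9 0 -2 0" --pt "0.15 -13 0 -3 0" --pt "0.15 -18 0 -4 0" --pt "0.15 -22 0 -5 0" --newtons 20

```text
clock: 10.0
tool_pos: [0.3801, -0.1238, 0.1951]
tool_rot: [3.138, -0.001, 0.961]
wrist_force: [0.4, 2.2, 6.8]
finger_gap: 0.013
grasp_force: 30.9
```

```bash
cat > see.py <<'E'
from fit import *
from itertools import combinations
# board outline in the side view -> hexagon corners
o=env.observe();print(np.round(o['tool_pos'],4),o['clock'],round(o['grasp_force'],1),round(o['finger_gap'],4),np.round(o['wrist_force'],1))
s=grab('side');im=s['color'].astype(int)
def wood(im):
    r,g,b=im[...,0],im[...,1],im[...,2]; return ((b/(r+1.)>.55)&(b/(r+1.)<.8)&(r>90)).astype(np.uint8)
m=wood(im);m[:330]=0;m[:,:240]=0;m[:,400:]=0
m=cv2.morphologyEx(m,cv2.MORPH_OPEN,np.ones((3,3)));m=cv2.morphologyEx(m,cv2.MORPH_CLOSE,np.ones((9,9)))
k=max(cv2.findContours(m,cv2.RETR_EXTERNAL,cv2.CHAIN_APPROX_NONE)[0],key=cv2.contourArea)
h=cv2.convexHull(k);print('area',cv2.contourArea(k),cv2.contourArea(h),cv2.approxPolyDP(h,2,True)[:,0].tolist())
E
python3 see.py; python3 - <<'E'
import cv2
a=cv2.imread('pics/s6.png')
for p in((275,410),(340,405),(335,398),(310,425),(330,430),(230,400),(300,340),(345,440)):print(p,a[p[1],p[0],::-1],round(a[p[1],p[0],0]/a[p[1],p[0],2],2))
E
```

```text
[ 0.3801 -0.1238  0.1951] 10.0 30.9 0.013 [0.4 2.2 6.8]
area 4584.0 4710.5 [[340, 366], [358, 408], [359, 420], [277, 438], [271, 380]]
(275, 410) [230 196 150] 0.65
(340, 405) [146 119  90] 0.62
(335, 398) [121  96  78] 0.64
(310, 425) [112  79  57] 0.51
(330, 430) [107  75  56] 0.52
(230, 400) [197 134  93] 0.47
(300, 340) [65 65 68] 1.05
(345, 440) [110  78  58] 0.53
```

The segmentation is clean. The back corners dropped by about 8 px while the front edge stayed in place, so it's pivoting now.

```bash
cat >> see.py <<'E'
a=cv2.approxPolyDP(h,2,True)[:,0].astype(float)
FL=a[np.argmin(a[:,0])];FR=a[np.argmin(a[:,1])];BL=a[np.argmax(a[:,1])];BRb=a[np.argmax(a[:,0]+.1*a[:,1])]
pts=[((85,70,22),FL),((85,-70,22),FR),((-65,70,0),BL),((-65,-70,0),BRb)]
q=[p for p in a if p[0]>350 and p[1]<BRb[1]-6]
if q: pts.append(((-65,-70,22),q[0]))
x=pose(s,pts,[330,-200,20,55,25,0])
E
python3 see.py
```

```text
[ 0.3799 -0.1242  0.1952] 10.05 31.2 0.013 [0.8 3.3 8.5]
area 4587.5 4725.0 [[340, 366], [358, 408], [359, 420], [277, 438], [271, 380]]
x,y,z,yaw,tilt,roll [ 318.9 -210.5   41.5   55.6   35.5    0.5] sd [2.6 2.8 8.9 0.9 0.9 1.2] res [-0.2  0.1  0.2 -0.   0.1 -0.1  0.2 -0.2 -0.3  0.3  0.1]
(85, 0, 0) [ 0.358  -0.1534 -0.0079]
(-65, 0, 0) [ 0.289  -0.2541  0.0793]
(0, 0, 200) [ 0.3861 -0.1156  0.2042]
```

Call:
apply_moves --pt "0.15 -4 0 -1 0" --pt "0.15 -9 0 -1 0" --pt "0.15 -13 0 -2 0" --pt "0.15 -18 0 -2 0" --pt "0.15 -22 0 -3 0"

```text
clock: 10.52
tool_pos: [0.3671, -0.142, 0.1975]
tool_rot: [3.139, -0.0, 0.96]
wrist_force: [1.1, 1.0, 2.0]
finger_gap: 0.0134
grasp_force: 31.1
```

Call:
apply_moves --pt "0.15 -4 0 0 0" --pt "0.15 -9 0 0 0" --pt "0.15 -13 0 0 0" --pt "0.15 -18 0 0 0" --pt "0.15 -22 0 0 0"

```text
clock: 10.93
tool_pos: [0.3544, -0.1603, 0.1975]
tool_rot: [3.138, 0.0, 0.96]
wrist_force: [-0.5, 0.3, 6.5]
finger_gap: 0.0129
grasp_force: 32.9
```

```bash
python3 see.py
```

```text
[ 0.3544 -0.1603  0.1975] 10.9333 32.9 0.0129 [-0.5  0.3  6.5]
area 5570.0 5713.0 [[341, 367], [360, 425], [360, 434], [280, 452], [271, 381]]
x,y,z,yaw,tilt,roll [ 315.4 -215.8   22.2   55.3   23.4    0.6] sd [2.6 2.8 9.2 0.8 1.2 1.4] res [ 0.3 -0.1 -0.3  0.  -0.1  0.1  0.4  0.2 -0.3 -0.2  0.1]
(85, 0, 0) [ 0.3598 -0.1517 -0.0115]
(-65, 0, 0) [ 0.2815 -0.2649  0.048 ]
(0, 0, 200) [ 0.3622 -0.1517  0.2058]
```

Call:
apply_moves --pt "0.15 -4 0 0 0" --pt "0.15 -9 0 0 0" --pt "0.15 -13 0 1 0" --pt "0.15 -18 0 1 0" --pt "0.15 -22 0 2 0"

```text
clock: 11.4
tool_pos: [0.3416, -0.1786, 0.1955]
tool_rot: [3.138, 0.001, 0.96]
wrist_force: [-0.3, -1.2, 8.5]
finger_gap: 0.0128
grasp_force: 34.8
```

Call:
apply_moves --pt "0.15 -4 0 1 0" --pt "0.15 -9 0 1 0" --pt "0.15 -13 0 2 0" --pt "0.15 -18 0 3 0" --pt "0.15 -22 0 4 0"

```text
clock: 11.82
tool_pos: [0.3287, -0.1966, 0.1911]
tool_rot: [3.139, 0.001, 0.96]
wrist_force: [1.4, -1.6, 6.9]
finger_gap: 0.0129
grasp_force: 36.9
```

```bash
python3 see.py
```

```text
[ 0.3287 -0.1966  0.1911] 11.8167 36.9 0.0129 [ 1.4 -1.6  6.9]
area 6254.0 6400.5 [[341, 369], [361, 436], [361, 445], [282, 463], [271, 383]]
x,y,z,yaw,tilt,roll [ 310.8 -221.5   11.9   55.5   14.1    0.5] sd [2.5 2.7 9.2 0.8 1.6 1.8] res [ 0.   0.3 -0.1 -0.1 -0.3 -0.3  0.3 -0.8  0.1  0.9  0.1]
(85, 0, 0) [ 0.3575 -0.1535 -0.0088]
(-65, 0, 0) [ 0.2752 -0.2735  0.0277]
(0, 0, 200) [ 0.3397 -0.1822  0.2058]
```

Call:
apply_moves --pt "0.15 -4 0 1 0" --pt "0.15 -7 0 2 0" --pt "0.15 -11 0 3 0" --pt "0.15 -15 0 4 0" --pt "0.15 -18 0 5 0"

```text
clock: 12.28
tool_pos: [0.3183, -0.2113, 0.1858]
tool_rot: [3.139, 0.001, 0.96]
wrist_force: [0.9, -2.3, 3.7]
finger_gap: 0.013
grasp_force: 37.6
```

```bash
python3 see.py
```

```text
[ 0.3183 -0.2113  0.1858] 12.2833 37.6 0.013 [ 0.9 -2.3  3.7]
area 6398.5 6583.5 [[341, 370], [355, 417], [361, 449], [282, 466], [271, 384]]
x,y,z,yaw,tilt,roll [ 303.1 -229.5   43.8   53.3   24.    -8. ] sd [2.4 2.6 8.8 0.8 1.1 1.4] res [  0.    4.5   0.3  -1.8  -3.5  -3.3  -0.1 -10.8   3.3  11.7  -1.6]
(85, 0, 0) [ 0.3495 -0.1673  0.0092]
(-65, 0, 0) [ 0.2676 -0.2771  0.0702]
(0, 0, 200) [ 0.329  -0.1484  0.2248]
```

```bash
python3 - <<'E'
from h import *
s=grab('side')
F=np.array([.3575,-.155,0])
for th in(14,9,6,3,0):
    M=R.from_euler('ZY',[55.3,th],degrees=True)
    print(th,[tuple(np.round(proj(s,F+M.apply(np.array(m)-[85,0,0])/1e3),1)) for m in((85.,70,22),(85,-70,22),(-65,-70,0),(-65,70,0))])
E
```

```text
14 [(np.float64(271.0), np.float64(381.9)), (np.float64(341.5), np.float64(367.3)), (np.float64(361.9), np.float64(443.3)), (np.float64(281.5), np.float64(461.9))]
9 [(np.float64(271.1), np.float64(382.8)), (np.float64(341.7), np.float64(368.1)), (np.float64(361.9), np.float64(447.3)), (np.float64(282.4), np.float64(465.8))]
6 [(np.float64(271.2), np.float64(383.3)), (np.float64(341.8), np.float64(368.6)), (np.float64(361.9), np.float64(449.3)), (np.float64(282.9), np.float64(467.8))]
3 [(np.float64(271.3), np.float64(383.8)), (np.float64(342.0), np.float64(369.1)), (np.float64(361.8), np.float64(451.1)), (np.float64(283.3), np.float64(469.5))]
0 [(np.float64(271.3), np.float64(384.4)), (np.float64(342.1), np.float64(369.7)), (np.float64(361.6), np.float64(452.6)), (np.float64(283.7), np.float64(470.9))]
```

Call:
apply_moves --pt "0.15 -3 0 1 0" --pt "0.15 -6 0 2 0" --pt "0.15 -9 0 3 0" --pt "0.15 -12 0 4 0" --pt "0.15 -15 0 6 0"

```text
clock: 12.8
tool_pos: [0.3094, -0.2235, 0.18]
tool_rot: [3.14, 0.001, 0.961]
wrist_force: [-2.1, -4.0, 12.5]
finger_gap: 0.0136
grasp_force: 38.4
```

```bash
python3 see.py | head -2
```

```text
[ 0.3094 -0.2235  0.18  ] 12.8 38.4 0.0136 [-2.1 -4.  12.5]
area 6245.0 6693.0 [[342, 371], [360, 452], [282, 469], [271, 384]]
```

Call:
apply_moves --pt "0.15 -1 0 0 0" --pt "0.15 -2 0 0 0" --pt "0.15 -2 0 -1 0" --pt "0.15 -2 0 -1 0"

```text
clock: 13.18
tool_pos: [0.3077, -0.2237, 0.1796]
tool_rot: [-3.14, -0.0, 0.96]
wrist_force: [-0.1, -1.2, 0.6]
finger_gap: 0.0127
grasp_force: 37.4
```

```bash
python3 see.py | head -2
```

```text
[ 0.3077 -0.2237  0.1796] 13.1833 37.4 0.0127 [-0.1 -1.2  0.6]
area 6245.5 6740.0 [[341, 371], [360, 452], [281, 469], [271, 384]]
```

Call:
apply_moves --pt "0.16 0 0 0 0" --pt "0.17 0 0 0 0" --pt "0.18 0 0 0 0" --pt "0.2 0 0 0 0" --pt "0.25 0 0 0 0"

```text
clock: 13.65
tool_pos: [0.3082, -0.2238, 0.1802]
tool_rot: [-3.141, -0.0, 0.961]
wrist_force: [0.3, 0.3, 0.7]
finger_gap: 0.021
grasp_force: 0.0
```

Call:
apply_moves --pt "0.5 0 0 0 0" --pt "0.6 0 0 0 0" --pt "0.6 0 0 0 0" --pt "0.6 0 0 0 0" --pt "0.6 0 0 0 0"

```text
clock: 14.07
tool_pos: [0.3083, -0.224, 0.1803]
tool_rot: [3.142, -0.0, 0.961]
wrist_force: [0.5, -0.5, 0.4]
finger_gap: 0.0514
grasp_force: 0.0
```

```bash
python3 see.py | head -2
```

```text
[ 0.3083 -0.224   0.1803] 14.0667 0.0 0.0514 [ 0.5 -0.5  0.4]
area 6554.0 6754.0 [[342, 372], [359, 454], [282, 470], [271, 385]]
```

The stand is upright and released: its corners stayed within about 1 px and the force is near zero. Next I move up and over to the lantern.

```bash
python3 - <<'E'
from h import *
plan([(.6,.3083,-.224,.32,55,5),(.6,.642,.283,.30,137.5,20)])
E
```

```text
[[0.6, 0, 0, -28, np.float64(0.0)], [0.6, 0, 0, -56, np.float64(0.0)], [0.6, 0, 0, -84, np.float64(0.0)], [0.6, 0, 0, -112, np.float64(0.0)], [0.6, 0, 0, -140, np.float64(0.0)]]
[[0.6, 30, -1, 1, np.float64(-4.1)], [0.6, 61, -2, 2, np.float64(-8.2)], [0.6, 91, -3, 3, np.float64(-12.3)], [0.6, 121, -3, 4, np.float64(-16.5)], [0.6, 152, -4, 5, np.float64(-20.6)]]
[[0.6, 28, 10, 1, np.float64(-4.1)], [0.6, 57, 19, 2, np.float64(-8.2)], [0.6, 86, 29, 3, np.float64(-12.4)], [0.6, 115, 39, 4, np.float64(-16.5)], [0.6, 143, 49, 5, np.float64(-20.6)]]
[[0.6, 24, 19, 1, np.float64(-4.1)], [0.6, 47, 39, 2, np.float64(-8.3)], [0.6, 70, 58, 3, np.float64(-12.4)], [0.6, 94, 77, 4, np.float64(-16.5)], [0.6, 117, 97, 5, np.float64(-20.6)]]
[[0.6, 15, 26, 1, np.float64(-4.2)], [0.6, 30, 53, 2, np.float64(-8.3)], [0.6, 46, 79, 3, np.float64(-12.4)], [0.6, 61, 105, 4, np.float64(-16.5)], [0.6, 76, 132, 5, np.float64(-20.7)]]
```

Call:
apply_moves --pt "0.6 0 0 -28 0" --pt "0.6 0 0 -56 0" --pt "0.6 0 0 -84 0" --pt "0.6 0 0 -112 0" --pt "0.6 0 0 -140 0"

```text
clock: 14.53
tool_pos: [0.3082, -0.2238, 0.3217]
tool_rot: [3.141, 0.0, 0.961]
wrist_force: [-0.0, -0.4, 0.2]
finger_gap: 0.0512
grasp_force: 0.0
```

Call:
apply_moves --pt "0.6 30 -1 1 -4.1" --pt "0.6 61 -2 2 -8.2" --pt "0.6 91 -3 3 -12.3" --pt "0.6 121 -3 4 -16.5" --pt "0.6 152 -4 5 -20.6"

```text
clock: 14.95
tool_pos: [0.3927, -0.096, 0.3155]
tool_rot: [3.141, 0.0, 1.323]
wrist_force: [0.9, -0.2, 0.0]
finger_gap: 0.0515
grasp_force: 0.0
```

Call:
apply_moves --pt "0.6 28 10 1 -4.1" --pt "0.6 57 19 2 -8.2" --pt "0.6 86 29 3 -12.4" --pt "0.6 115 39 4 -16.5" --pt "0.6 143 49 5 -20.6"

```text
clock: 15.37
tool_pos: [0.4757, 0.0309, 0.3102]
tool_rot: [3.141, 0.0, 1.684]
wrist_force: [0.0, -1.1, -0.3]
finger_gap: 0.0514
grasp_force: 0.0
```

Call:
apply_moves --pt "0.6 24 19 1 -4.1" --pt "0.6 47 39 2 -8.3" --pt "0.6 70 58 3 -12.4" --pt "0.6 94 77 4 -16.5" --pt "0.6 117 97 5 -20.6"

```text
clock: 15.78
tool_pos: [0.5593, 0.1577, 0.305]
tool_rot: [-3.141, -0.0, 2.043]
wrist_force: [0.1, -0.7, -0.2]
finger_gap: 0.0513
grasp_force: 0.0
```

Call:
apply_moves --pt "0.6 15 26 1 -4.2" --pt "0.6 30 53 2 -8.3" --pt "0.6 46 79 3 -12.4" --pt "0.6 61 105 4 -16.5" --pt "0.6 76 132 5 -20.7"

```text
clock: 16.2
tool_pos: [0.6428, 0.2849, 0.2998]
tool_rot: [-3.141, -0.0, 2.404]
wrist_force: [0.8, -0.9, 0.1]
finger_gap: 0.0512
grasp_force: 0.0
```

```bash
python3 see.py | head -2; python3 - <<'E'
from h import *
w=grab('wrist','w2.png');s=grab('side','s7.png');t=grab('top','t7.png');o=env.observe();print(o['tool_pos'],np.degrees(o['tool_rot'][2]))
# black bail in wrist view
im=w['color'];m=(im.max(2)<42).astype(np.uint8)
n,l,st,c=cv2.connectedComponentsWithStats(m)
for i in np.argsort(-st[1:,4])[:8]+1: print(st[i].tolist(),np.round(c[i]))
L0=np.array([.6215,.3015]);d=R.from_euler('z',137.5,degrees=True).apply([1,0,0])[:2]
for y,z in((46,150),(46,155),(27,155),(0,165),(-27,155),(-46,150)):print(y,np.round(proj(w,[*(L0+d*y/1e3),z/1e3]),1))
# post/hook dark pixels in top view
im=t['color'].astype(int);m=((im.max(2)<95)&(im.max(2)-im.min(2)<22)).astype(np.uint8)
n,l,st,c=cv2.connectedComponentsWithStats(m)
for i in np.argsort(-st[1:,4])[:9]+1: print('top',st[i].tolist(),np.round(c[i]))
F=np.array([.356,-.156]);u=np.array([np.cos(np.radians(55.3)),np.sin(np.radians(55.3))])
for x,z in((0,22),(0,235),(72,235),(93,225),(116,247)):print('hook exp',x,np.round(proj(t,[*(F+u*(x-85)/1e3),z/1e3]),1),np.round(proj(s,[*(F+u*(x-85)/1e3),z/1e3]),1))
E
```

```text
[0.6428 0.2849 0.2998] 16.2 0.0 0.0512 [ 0.8 -0.9  0.1]
area 6408.0 6734.5 [[342, 371], [359, 444], [359, 454], [281, 470], [271, 385]]
[0.64201554 0.28395405 0.29870508] 137.56139771142895
[378, 285, 23, 87, 913] [387. 327.]
[442, 190, 73, 104, 885] [483. 242.]
[386, 80, 33, 29, 348] [400.  95.]
[446, 49, 27, 23, 170] [458.  60.]
[246, 332, 15, 41, 152] [251. 355.]
[315, 166, 4, 74, 105] [316. 205.]
[477, 36, 31, 20, 44] [491.  47.]
[103, 86, 9, 7, 31] [109.  89.]
46 [313.6 144.6]
46 [313.5 144.4]
27 [313.3 168.5]
0 [312.9 203. ]
-27 [313.  232.5]
-46 [313. 252.]
top [0, 0, 61, 105, 2406] [22. 57.]
top [455, 219, 67, 84, 973] [477. 251.]
top [280, 440, 54, 40, 870] [309. 454.]
top [0, 363, 37, 80, 811] [ 14. 389.]
top [598, 430, 19, 50, 740] [607. 454.]
top [251, 438, 17, 42, 492] [257. 461.]
top [597, 1, 43, 20, 483] [620.  11.]
top [187, 94, 55, 149, 434] [219. 210.]
top [441, 302, 68, 18, 392] [473. 311.]
hook exp 0 [399.6 355.5] [315.4 421.3]
hook exp 0 [415.9 357.2] [310.9 367.8]
hook exp 72 [391.5 336.6] [302.3 325.8]
hook exp 93 [383.8 330.7] [300.4 318. ]
hook exp 116 [377.4 323.8] [297.2 298.7]
```

```bash
python3 - <<'E'
from h import *
w=grab('wrist');im=w['color']
g=im[130:270,290:345].max(2);m=g<75
for r in range(0,140,7):
    x=np.where(m[r])[0];print(r+130,(x.min()+290,x.max()+290,len(x)) if len(x) else None,end=' ')
print()
# hook: compare with start frames -> difference masks
for n,a,b,box in(('top','top1.png','t7.png',(360,300,440,380)),('side','side1.png','s7.png',(280,280,340,440))):
    A=cv2.imread('pics/'+a).astype(int);B=cv2.imread('pics/'+b).astype(int)
    x0,y0,x1,y1=box;C=B[y0:y1,x0:x1];D=A[y0:y1,x0:x1]
    m=((C.max(2)<110)&(C.max(2)-C.min(2)<30)).astype(np.uint8)
    k,l,st,c=cv2.connectedComponentsWithStats(m);i=1+np.argmax(st[1:,4]);ys,xs=np.where(l==i)
    print(n,st[i].tolist(),box)
    for y in range(ys.min(),ys.max()+1,4):
        q=xs[ys==y];print((y+y0,q.min()+x0,q.max()+x0),end=' ')
    print()
E
```

```text
130 None 137 (np.int64(320), np.int64(328), 9) 144 (np.int64(318), np.int64(330), 13) 151 (np.int64(320), np.int64(329), 9) 158 (np.int64(320), np.int64(329), 9) 165 (np.int64(320), np.int64(329), 9) 172 (np.int64(321), np.int64(329), 9) 179 (np.int64(321), np.int64(330), 10) 186 (np.int64(321), np.int64(330), 10) 193 (np.int64(321), np.int64(330), 10) 200 (np.int64(321), np.int64(331), 11) 207 (np.int64(321), np.int64(331), 11) 214 (np.int64(322), np.int64(331), 10) 221 (np.int64(322), np.int64(331), 10) 228 (np.int64(320), np.int64(331), 12) 235 (np.int64(323), np.int64(331), 9) 242 (np.int64(323), np.int64(331), 9) 249 (np.int64(324), np.int64(329), 6) 256 None 263 None 
top [16, 22, 42, 43, 455] (360, 300, 440, 380)
(322, np.int64(376), np.int64(379)) (326, np.int64(378), np.int64(382)) (330, np.int64(381), np.int64(386)) (334, np.int64(386), np.int64(392)) (338, np.int64(391), np.int64(396)) (342, np.int64(395), np.int64(401)) (346, np.int64(400), np.int64(405)) (350, np.int64(394), np.int64(410)) (354, np.int64(392), np.int64(414)) (358, np.int64(393), np.int64(416)) (362, np.i
[... 636 characters left out ...]
, np.int64(310)) (360, np.int64(305), np.int64(311)) (364, np.int64(306), np.int64(312)) (368, np.int64(307), np.int64(312)) (372, np.int64(307), np.int64(314)) (376, np.int64(306), np.int64(314)) (380, np.int64(306), np.int64(315)) (384, np.int64(307), np.int64(315)) (388, np.int64(307), np.int64(315)) (392, np.int64(308), np.int64(316)) (396, np.int64(308), np.int64(316)) (400, np.int64(308), np.int64(316)) (404, np.int64(309), np.int64(316)) (408, np.int64(309), np.int64(317)) (412, np.int64(306), np.int64(323)) (416, np.int64(303), np.int64(325)) (420, np.int64(302), np.int64(326)) (424, np.int64(303), np.int64(326)) (428, np.int64(304), np.int64(324)) (432, np.int64(308), np.int64(319))
```

```bash
python3 - <<'E'
from h import *
w=grab('wrist');s=grab('side')
a=onz(w,324.7,140,.152);b=onz(w,327.3,249,.152)
print('ends',a,b,np.linalg.norm(a-b),'mid',(a+b)/2,'yaw of +y',np.degrees(np.arctan2(*(a-b)[1::-1])))
p=onz(w,325,160,.155);q=onz(w,326.7,230,.155);print('sh line',p,q,np.degrees(np.arctan2(*(p-q)[1::-1])))
c=(a+b)/2;d=(a-b)/np.linalg.norm(a-b)
print('-y shoulder',c-d*.027,'+y',c+d*.027)
for y,z in((46,155),(0,165),(-46,155)):print('side px',proj(s,[*(c+d*y/1e3)[:2],z/1e3]))
o=env.observe()['tool_pos'];print('tool',o)
E
```

```text
ends [0.58952627 0.33605825 0.152     ] [0.65980991 0.27521592 0.152     ] 0.09296009252475176 mid [0.62466809 0.30563708 0.152     ] yaw of +y 139.1182946339964
sh line [0.60138831 0.32554198 0.155     ] [0.64605829 0.28689673 0.155     ] 139.13600347945206
-y shoulder [0.64508178 0.2879656  0.152     ] +y [0.6042544  0.32330857 0.152     ]
side px (np.float64(231.00784887331446), np.float64(161.16022681187428))
side px (np.float64(248.97591082801677), np.float64(156.55854365044354))
side px (np.float64(267.9816171576885), np.float64(158.41618684759663))
tool [0.64207592 0.28263137 0.30085633]
```

Everything matches: the hook-tip pixels agree within 1 px, and the bail length measures 93 mm. I pinch the -y shoulder at (0.6445,0.287) with yaw 139.

```bash
python3 - <<'E'
from h import *
plan([(.6,.6445,.287,.17,139.1,5),(.6,.6445,.287,.136,139.1,5)],start=(.642,.2840,.2998,137.6))
E
```

```text
[[0.6, 0, 1, 26, np.float64(-0.3)], [0.6, 0, 2, 52, np.float64(-0.6)], [0.6, 0, 2, 78, np.float64(-0.9)], [0.6, 0, 3, 104, np.float64(-1.2)], [0.6, 0, 4, 130, np.float64(-1.5)]]
[[0.6, 0, 0, 7, np.float64(-0.0)], [0.6, 0, 0, 13, np.float64(-0.0)], [0.6, 0, 0, 20, np.float64(-0.0)], [0.6, 0, 0, 27, np.float64(-0.0)], [0.6, 0, 0, 34, np.float64(-0.0)]]
```

Call:
apply_moves --pt "0.6 0 1 26 -0.3" --pt "0.6 0 2 52 -0.6" --pt "0.6 0 2 78 -0.9" --pt "0.6 0 3 104 -1.2" --pt "0.6 0 4 130 -1.5"

```text
clock: 16.97
tool_pos: [0.645, 0.2854, 0.1706]
tool_rot: [3.14, 0.001, 2.425]
wrist_force: [0.3, 0.3, 0.4]
finger_gap: 0.0509
grasp_force: 0.0
```

Call:
apply_moves --pt "0.6 0 0 7 0" --pt "0.6 0 0 13 0" --pt "0.6 0 0 20 0" --pt "0.5 0 0 27 0" --pt "0.4 0 0 34 0"

```text
clock: 17.38
tool_pos: [0.6461, 0.2866, 0.138]
tool_rot: [3.139, 0.002, 2.426]
wrist_force: [0.6, -0.8, 0.4]
finger_gap: 0.0344
grasp_force: 0.0
```

```bash
python3 - <<'E'
from h import *
o=env.observe();print(o['tool_pos'],np.degrees(o['tool_rot'][2]),o['finger_gap'],o['wrist_force'])
w=grab('wrist','w3.png');g=w['color'].max(2)
for r in range(100,330,15):
    x=np.where(g[r,260:390]<75)[0]+260;print(r,(x.min(),x.max(),len(x)) if len(x) else None,end=' ')
p=o['tool_pos']+[0,0,.019];print(proj(w,p))
c=np.array([.6247,.3056]);d=np.array([np.cos(np.radians(139.1)),np.sin(np.radians(139.1))])
for y,z in((46,155),(27,155),(0,165),(-27,155)):print(y,proj(w,[*(c+d*y/1e3),z/1e3]))
E
```

```text
[0.64609721 0.28663799 0.13801259] 139.0203264672695 0.03440955712215968 [ 0.55327411 -0.83703285  0.38449102]
100 None 115 (np.int64(311), np.int64(331), 21) 130 (np.int64(309), np.int64(333), 24) 145 (np.int64(309), np.int64(333), 19) 160 (np.int64(310), np.int64(333), 18) 175 (np.int64(311), np.int64(333), 19) 190 (np.int64(310), np.int64(333), 22) 205 (np.int64(311), np.int64(333), 22) 220 (np.int64(311), np.int64(333), 23) 235 (np.int64(311), np.int64(333), 23) 250 (np.int64(311), np.int64(334), 20) 265 (np.int64(311), np.int64(333), 23) 280 (np.int64(311), np.int64(332), 22) 295 (np.int64(273), np.int64(389), 47) 310 (np.int64(268), np.int64(389), 50) 325 (np.int64(270), np.int64(389), 57) (np.float64(321.09558566160314), np.float64(319.8408045443247))
46 (np.float64(321.76562552111477), np.float64(123.7086427503296))
27 (np.float64(321.79080432970244), np.float64(178.88920591447396))
0 (np.float64(322.07924797887813), np.float64(257.9851151007989))
-27 (np.float64(321.8524122458356), np.float64(313.9059004416126))
```

The bail sits centred between the fingers, at column 322 against 321 for the grasp point. I close on it and lift.

Call:
apply_moves --pt "0 0 0 1 0" --pt "0 0 0 1 0" --pt "0 0 0 1 0" --pt "0 0 0 1 0" --pt "0 0 0 1 0" --newtons 60

```text
clock: 17.85
tool_pos: [0.6453, 0.2866, 0.1359]
tool_rot: [3.141, 0.001, 2.427]
wrist_force: [0.6, 1.4, -0.0]
finger_gap: 0.0067
grasp_force: 58.4
```

Call:
apply_moves --pt "0 0 0 -4 0" --pt "0 0 0 -10 0" --pt "0 0 0 -20 0" --pt "0 0 0 -30 0" --pt "0 0 0 -40 0"

```text
clock: 18.27
tool_pos: [0.6451, 0.2865, 0.1768]
tool_rot: [3.141, 0.0, 2.427]
wrist_force: [-0.9, 0.7, -2.3]
finger_gap: 0.0072
grasp_force: 58.5
```

```bash
python3 - <<'E'
from h import *
o=env.observe();print(o['tool_pos'],np.degrees(o['tool_rot']),o['finger_gap'],o['grasp_force'],o['wrist_force'])
w=grab('wrist','w4.png');g=w['color'].max(2)
for r in range(100,300,20):
    x=np.where(g[r,260:390]<75)[0]+260;print(r,(x.min(),x.max(),len(x)) if len(x) else None,end=' ')
u=np.array([np.cos(np.radians(55.3)),np.sin(np.radians(55.3)),0]);v=np.array([-u[1],u[0],0])
dip=np.array([.356,-.156,.0])+u*.008
for k in(110,0):
    print('TCP over',k,dip+u*k/1e3-v*.027)
E
```

```text
[0.64514858 0.28650255 0.17678234] [1.79969186e+02 2.33562349e-02 1.39039992e+02] 0.00722005871890673 58.475888818502426 [-0.88103853  0.69417007 -2.34581866]
100 None 120 (np.int64(310), np.int64(331), 22) 140 (np.int64(308), np.int64(333), 19) 160 (np.int64(308), np.int64(332), 20) 180 (np.int64(308), np.int64(331), 19) 200 (np.int64(309), np.int64(331), 19) 220 (np.int64(308), np.int64(331), 24) 240 (np.int64(308), np.int64(331), 24) 260 (np.int64(308), np.int64(331), 24) 280 (np.int64(309), np.int64(331), 23) TCP over 110 [ 0.44537287 -0.07435755  0.        ]
TCP over 0 [ 0.38275213 -0.16479339  0.        ]
```

```bash
python3 - <<'E'
from h import *
plan([(0,.6451,.2865,.242,139.1,5),(0,.446,-.075,.242,145.3,15),(0,.446,-.075,.242,145.3,5)],start=(.6451,.2865,.1765,139.1))
E
```

```text
[[0, 0, 0, -13, np.float64(-0.0)], [0, 0, 0, -26, np.float64(-0.0)], [0, 0, 0, -39, np.float64(-0.0)], [0, 0, 0, -52, np.float64(-0.0)], [0, 0, 0, -66, np.float64(-0.0)]]
[[0, -6, -27, 1, np.float64(-0.4)], [0, -11, -54, 1, np.float64(-0.8)], [0, -17, -81, 1, np.float64(-1.2)], [0, -23, -108, 1, np.float64(-1.7)], [0, -29, -135, 1, np.float64(-2.1)]]
[[0, -5, -27, -1, np.float64(-0.4)], [0, -9, -54, -1, np.float64(-0.8)], [0, -14, -81, -1, np.float64(-1.2)], [0, -19, -108, -1, np.float64(-1.6)], [0, -24, -135, -1, np.float64(-2.0)]]
[[0, -3, -27, 1, np.float64(-0.4)], [0, -7, -55, 1, np.float64(-0.9)], [0, -11, -82, 1, np.float64(-1.3)], [0, -15, -109, 1, np.float64(-1.7)], [0, -19, -136, 1, np.float64(-2.1)]]
[[0, 0, 0, -1, np.float64(-0.0)], [0, 0, 0, -1, np.float64(-0.0)], [0, 0, 0, -1, np.float64(-0.0)], [0, 0, 0, -1, np.float64(-0.0)], [0, 0, 0, -1, np.float64(-0.0)]]
```

Call:
apply_moves --pt "0 0 0 -13 0" --pt "0 0 0 -26 0" --pt "0 0 0 -39 0" --pt "0 0 0 -52 0" --pt "0 0 0 -66 0"

```text
clock: 18.73
tool_pos: [0.645, 0.2865, 0.243]
tool_rot: [3.141, 0.0, 2.427]
wrist_force: [0.2, -0.8, -2.1]
finger_gap: 0.0069
grasp_force: 58.5
```

Call:
apply_moves --pt "0 -3 -14 0 -0.4" --pt "0 -8 -38 0 -0.8" --pt "0 -14 -67 0 -1.2" --pt "0 -21 -101 0 -1.7" --pt "0 -29 -135 0 -2.1"

```text
clock: 19.15
tool_pos: [0.5776, 0.1648, 0.2423]
tool_rot: [3.141, 0.001, 2.465]
wrist_force: [0.5, -0.4, -2.2]
finger_gap: 0.007
grasp_force: 58.6
```

Call:
apply_moves --pt "0 -5 -27 0 -0.4" --pt "0 -9 -54 0 -0.8" --pt "0 -14 -81 0 -1.2" --pt "0 -19 -108 0 -1.6" --pt "0 -24 -135 0 -2"

```text
clock: 19.57
tool_pos: [0.5119, 0.0443, 0.2427]
tool_rot: [3.141, 0.001, 2.499]
wrist_force: [1.3, -0.2, -3.7]
finger_gap: 0.0068
grasp_force: 58.6
```

Call:
apply_moves --pt "0 -5 -34 0 -0.5" --pt "0 -9 -66 0 -1" --pt "0 -13 -95 0 -1.5" --pt "0 -16 -119 0 -1.9" --pt "0 -19 -136 0 -2.1"

```text
clock: 19.98
tool_pos: [0.4451, -0.0766, 0.2427]
tool_rot: [-3.141, 0.002, 2.534]
wrist_force: [0.5, 0.2, -3.1]
finger_gap: 0.0071
grasp_force: 58.6
```

Call:
apply_moves --pt "0 0 0 0 0" --pt "0 0 0 0 0" --pt "0 0 0 0 0" --pt "0 0 0 0 0" --pt "0 0 0 0 0"

```text
clock: 20.4
tool_pos: [0.4463, -0.0742, 0.2415]
tool_rot: [3.141, 0.0, 2.536]
wrist_force: [-0.1, 0.4, -2.5]
finger_gap: 0.007
grasp_force: 58.6
```

```bash
python3 - <<'E'
from h import *
o=env.observe();T=o['tool_pos'];y=np.degrees(o['tool_rot'][2]);print(T,y,o['clock'],o['finger_gap'],o['grasp_force'],o['wrist_force'])
w=grab('wrist','w5.png');s=grab('side','s8.png');t=grab('top','t8.png')
g=w['color'].max(2)
for r in range(100,300,20):
    x=np.where(g[r,260:390]<75)[0]+260;print(r,(x.min(),x.max(),len(x)) if len(x) else None,end=' ')
d=np.array([np.cos(np.radians(y)),np.sin(np.radians(y)),0])
# expected vs seen bail in the side view
K=T+d*.028+[0,0,.029];E=T+d*.074+[0,0,.019]
print('kink exp side',proj(s,K),'end',proj(s,E),'top',proj(t,K),proj(t,E))
im=s['color'];dk=(im.max(2)<50)
u,v=map(int,proj(s,E));a=dk[v-30:v+40,u-30:u+30];ys,xs=np.where(a)
print('side dark near end: leftmost',xs.min()+u-30,'top',ys.min()+v-30,[(yy+v-30,xs[ys==yy].min()+u-30,xs[ys==yy].max()+u-30) for yy in sorted(set(ys))[::5]])
# hook still in place?
for n,P in(('tip',(.3737,-.1305,.247)),):print(n,proj(s,P),proj(w,P))
E
```

```text
[ 0.44629858 -0.07415109  0.24147911] 145.31146757193795 20.4 0.006966973231971689 58.62673670053482 [-0.06024265  0.44568358 -2.50572837]
100 None 120 (np.int64(309), np.int64(331), 23) 140 (np.int64(308), np.int64(334), 23) 160 (np.int64(308), np.int64(332), 25) 180 (np.int64(308), np.int64(331), 24) 200 (np.int64(308), np.int64(331), 24) 220 (np.int64(308), np.int64(331), 24) 240 (np.int64(308), np.int64(331), 24) 260 (np.int64(308), np.int64(331), 24) 280 (np.int64(309), np.int64(331), 23) kink exp side (np.float64(287.5915336905765), np.float64(249.12910937932898)) end (np.float64(261.43608945578245), np.float64(257.4469112701069)) top (np.float64(348.7899262153575), np.float64(298.252905989996)) (np.float64(335.7220118905384), np.float64(313.999612361742))
side dark near end: leftmost 259 top 248 [(np.int64(248), np.int64(286), np.int64(287)), (np.int64(253), np.int64(275), np.int64(283)), (np.int64(258), np.int64(260), np.int64(269)), (np.int64(263), np.int64(259), np.int64(262)), (np.int64(268), np.int64(260), np.int64(263)), (np.int64(273), np.int64(261), np.int64(264)), (np.int64(278), np.int64(262), np.int64(265)), (np.int64(283), np.int64(264), np.int64(266))]
tip (np.float64(297.20108984301487), np.float64(298.661789177407)) (np.float64(111.4818438120574), np.float64(244.738104776822))
```

The carried lantern is level and on the hook's axis, within 1 mm. The bail kink was predicted at side (287.6,249) and seen at (287,248). I slide it in over the tip.

Call:
apply_moves --pt "0 0 -8 0 0" --pt "0 0 -20 0 0" --pt "0 0 -32 0 0" --pt "0 0 -44 0 0" --pt "0 0 -56 0 0"

```text
clock: 20.97
tool_pos: [0.4134, -0.1215, 0.2412]
tool_rot: [-3.141, -0.0, 2.535]
wrist_force: [0.4, 0.0, -3.0]
finger_gap: 0.0071
grasp_force: 58.6
```

Call:
apply_moves --pt "0 0 -12 0 0" --pt "0 0 -24 0 0" --pt "0 0 -36 0 0" --pt "0 0 -46 0 0" --pt "0 0 -54 0 0"

```text
clock: 21.38
tool_pos: [0.3826, -0.1661, 0.2413]
tool_rot: [-3.141, 0.0, 2.535]
wrist_force: [-0.2, -0.1, -2.9]
finger_gap: 0.0072
grasp_force: 58.6
```

Call:
apply_moves --pt "0 0 0 0 0" --pt "0 0 0 0 0" --pt "0 0 0 0 0" --pt "0 0 0 0 0"

```text
clock: 21.72
tool_pos: [0.3835, -0.1649, 0.2413]
tool_rot: [3.141, -0.0, 2.535]
wrist_force: [0.6, -0.4, -2.2]
finger_gap: 0.0069
grasp_force: 58.6
```

```bash
python3 - <<'E'
from h import *
o=env.observe();T=o['tool_pos'];y=np.degrees(o['tool_rot'][2]);print(T,y,o['grasp_force'],o['wrist_force'])
d=np.array([np.cos(np.radians(y)),np.sin(np.radians(y)),0]);K=T+d*.028+[0,0,.029]
u=np.array([np.cos(np.radians(55.3)),np.sin(np.radians(55.3)),0]);v=np.array([-u[1],u[0],0])
e=K-[.3606,-.1494,.2345];print('kink - seat: along',e@u*1e3,'lat',e@v*1e3,'up',e[2]*1e3)
s=grab('side','s9.png');print(proj(s,K))
E
```

```text
[ 0.38345493 -0.16490293  0.2413205 ] 145.27030387935193 58.64285856485367 [ 0.59523425 -0.42463493 -2.23332647]
kink - seat: along 0.2797192298037434 lat 0.3844512470253047 up 35.82049884584859
(np.float64(298.47248975014014), np.float64(302.03457042432603))
```

No contact, and the kink is right above the dip. I lower it slowly and watch the weight.

Call:
apply_moves --pt "0 0 0 7 0" --pt "0 0 0 14 0" --pt "0 0 0 20 0" --pt "0 0 0 25 0" --pt "0 0 0 29 0"

```text
clock: 22.18
tool_pos: [0.3828, -0.1649, 0.2111]
tool_rot: [-3.142, -0.001, 2.535]
wrist_force: [-0.1, 0.6, -3.2]
finger_gap: 0.0073
grasp_force: 58.7
```

Call:
apply_moves --pt "0 0 0 1 0" --pt "0 0 0 2 0" --pt "0 0 0 3 0" --pt "0 0 0 4 0" --pt "0 0 0 4 0"

```text
clock: 22.6
tool_pos: [0.3841, -0.1657, 0.2092]
tool_rot: [3.141, 0.003, 2.535]
wrist_force: [3.2, 0.2, 1.8]
finger_gap: 0.0069
grasp_force: 59.0
```

Call:
apply_moves --pt "0 0 0 1 0" --pt "0 0 0 1 0" --pt "0 0 0 1 0"

```text
clock: 22.85
tool_pos: [0.3843, -0.1659, 0.2086]
tool_rot: [3.141, 0.004, 2.535]
wrist_force: [3.2, -0.1, 5.3]
finger_gap: 0.0075
grasp_force: 59.3
```

Call:
apply_moves --pt "0 0 0 1 0" --pt "0 0 0 1 0" --pt "0 0 0 1 0"

```text
clock: 23.1
tool_pos: [0.3847, -0.1662, 0.2081]
tool_rot: [3.141, 0.005, 2.535]
wrist_force: [3.9, -1.3, 8.1]
finger_gap: 0.0067
grasp_force: 59.6
```

Call:
apply_moves --pt "0 0 0 -1 0" --pt "0 -1 0 -2 0" --pt "0 -2 0 -2 0" --pt "0 -2 0 -2 0"

```text
clock: 23.43
tool_pos: [0.3848, -0.1664, 0.208]
tool_rot: [-3.142, -0.0, 2.535]
wrist_force: [3.1, 0.5, 0.6]
finger_gap: 0.007
grasp_force: 59.1
```

Call:
apply_moves --pt "0 -1 0 1 0" --pt "0 -2 0 1 0" --pt "0 -2 0 1 0" --pt "0 -2 0 1 0"

```text
clock: 23.77
tool_pos: [0.3857, -0.1668, 0.2071]
tool_rot: [3.141, -0.003, 2.535]
wrist_force: [-2.3, 4.3, 5.2]
finger_gap: 0.0068
grasp_force: 59.5
```

Call:
apply_moves --pt "0 1 0 0 0" --pt "0 1 0 -1 0" --pt "0 1 0 -1 0" --pt "0 1 0 -1 0"

```text
clock: 24.1
tool_pos: [0.3853, -0.1666, 0.2078]
tool_rot: [3.142, -0.002, 2.535]
wrist_force: [-0.4, 2.6, 0.4]
finger_gap: 0.0069
grasp_force: 59.2
```

```bash
python3 - <<'E'
from h import *
o=env.observe();T=o['tool_pos'];y=np.degrees(o['tool_rot'][2]);print(T,y,o['grasp_force'],o['wrist_force'])
d=np.array([np.cos(np.radians(y)),np.sin(np.radians(y)),0]);K=T+d*.028+[0,0,.029]
s=grab('side','s10.png');t=grab('top','t10.png')
C=np.array([.3606,-.1494,0])
# grey/dark near base of lantern: compare expected silhouettes
print('kink',proj(s,K),'seat',proj(s,C+[0,0,.2345]),'base centre',proj(s,C+[0,0,.07]))
im=s['color'].astype(int);m=((im.max(2)<60)).astype(np.uint8);sub=m[290:360,255:345]
for r in range(0,70,6):
    x=np.where(sub[r])[0]+255;print(r+290,x.min() if len(x) else None,x.max() if len(x) else None,len(x),end=' | ')
# board corners (stand not shifted)
E
python3 see.py|head -2
```

```text
[ 0.38525373 -0.16662148  0.20777788] 145.24138532811045 59.15942832827568 [-0.40164261  2.5910461   0.42491643]
kink (np.float64(301.26586850939555), np.float64(313.81021695324995)) seat (np.float64(300.0589141248727), np.float64(314.77778508647)) base centre (np.float64(305.0114394417764), np.float64(362.55453497823186))
290 304 331 28 | 296 307 330 24 | 302 308 329 15 | 308 310 318 9 | 314 295 316 22 | 320 274 333 28 | 326 270 329 11 | 332 271 329 9 | 338 273 328 6 | 344 274 277 4 | 350 None None 0 | 356 None None 0 | [ 0.3853 -0.1667  0.2078] 24.2 59.1 0.0067 [0.1 2.5 0.7]
area 6473.5 6736.0 [[341, 371], [360, 448], [359, 454], [282, 470], [271, 385]]
```

The lantern's weight is on the hook and the stand hasn't shifted. I release gently.

Call:
apply_moves --pt "0.09 0 0 0 0" --pt "0.1 0 0 0 0" --pt "0.12 0 0 0 0" --pt "0.15 0 0 0 0" --pt "0.2 0 0 0 0"

```text
clock: 24.67
tool_pos: [0.3857, -0.1672, 0.2083]
tool_rot: [-3.141, 0.0, 2.535]
wrist_force: [-0.7, -0.3, 0.7]
finger_gap: 0.0167
grasp_force: 0.0
```

Call:
apply_moves --pt "0.4 0 0 0 0" --pt "0.5 0 0 0 0" --pt "0.5 0 0 0 0" --pt "0.5 0 0 0 0" --pt "0.5 0 0 0 0"

```text
clock: 25.08
tool_pos: [0.3857, -0.167, 0.2083]
tool_rot: [-3.142, 0.0, 2.535]
wrist_force: [0.5, 0.9, -0.4]
finger_gap: 0.0425
grasp_force: 0.0
```

```bash
python3 - <<'E'
from h import *
o=env.observe();print(o['tool_pos'],o['finger_gap'],o['wrist_force'])
w=grab('wrist','w6.png');g=w['color'].max(2)
for r in range(100,300,20):
    x=np.where(g[r,230:420]<75)[0]+230;print(r,(x.min(),x.max(),len(x)) if len(x) else None,end=' ')
s=grab('side','s11.png');a=cv2.imread('pics/s10.png')[...,::-1]
m=(s['color'].max(2)<60)[290:360,255:345]
for r in range(0,70,6):
    x=np.where(m[r])[0]+255;print(r+290,x.min() if len(x) else None,x.max() if len(x) else None,len(x),end=' | ')
E
python3 see.py|head -2
```

```text
[ 0.38570392 -0.16698489  0.20833399] 0.04246403794602179 [ 0.51791776  0.85207066 -0.35085028]
100 None 120 (np.int64(313), np.int64(335), 23) 140 (np.int64(311), np.int64(335), 20) 160 (np.int64(311), np.int64(335), 22) 180 (np.int64(311), np.int64(334), 22) 200 (np.int64(311), np.int64(334), 24) 220 (np.int64(311), np.int64(333), 23) 240 (np.int64(309), np.int64(334), 26) 260 (np.int64(302), np.int64(358), 28) 280 (np.int64(310), np.int64(332), 23) 290 305 331 27 | 296 307 331 25 | 302 309 330 15 | 308 310 331 15 | 314 295 332 29 | 320 277 333 25 | 326 270 332 22 | 332 272 330 16 | 338 273 329 7 | 344 274 278 5 | 350 None None 0 | 356 None None 0 | [ 0.3857 -0.167   0.2083] 25.1833 0.0 0.0427 [-0.  -0.6  0.7]
area 6470.5 6732.0 [[341, 371], [359, 444], [359, 454], [282, 470], [271, 385]]
```

Call:
apply_moves --pt "0.5 0 0 -6 0" --pt "0.5 0 0 -16 0" --pt "0.5 0 0 -32 0" --pt "0.5 0 0 -50 0" --pt "0.5 0 0 -70 0"

```text
clock: 25.65
tool_pos: [0.3855, -0.1668, 0.2796]
tool_rot: [3.142, -0.0, 2.535]
wrist_force: [0.5, 0.4, -0.2]
finger_gap: 0.0427
grasp_force: 0.0
```

Call:
apply_moves --pt "0.5 0 0 -25 0" --pt "0.5 0 0 -50 0" --pt "0.5 0 0 -75 0" --pt "0.5 0 0 -75 0" --pt "0.5 0 0 -75 0"

```text
clock: 26.07
tool_pos: [0.3864, -0.1675, 0.3559]
tool_rot: [3.142, 0.005, 2.535]
wrist_force: [-0.0, -0.8, -0.5]
finger_gap: 0.0429
grasp_force: 0.0
```

Call:
apply_moves --pt "0.5 0 30 0 0" --pt "0.5 0 60 0 0" --pt "0.5 0 90 0 0" --pt "0.5 0 120 0 0" --pt "0.5 0 150 0 0"

```text
clock: 26.48
tool_pos: [0.4713, -0.0423, 0.3523]
tool_rot: [-3.141, -0.002, 2.535]
wrist_force: [0.6, -1.3, -0.1]
finger_gap: 0.0426
grasp_force: 0.0
```

Call:
apply_moves --pt "0.5 0 30 0 0" --pt "0.5 0 60 0 0" --pt "0.5 0 90 0 0" --pt "0.5 0 100 0 0" --pt "0.5 0 100 0 0"

```text
clock: 26.9
tool_pos: [0.5283, 0.0403, 0.3517]
tool_rot: [-3.141, -0.003, 2.538]
wrist_force: [-0.3, -0.5, 0.3]
finger_gap: 0.0425
grasp_force: 0.0
```

```bash
cat > hang.py <<'E'
from h import *
s=grab('side','s12.png');t=grab('top','t12.png')
for n,d,b in(('side',s,(240,280,370,400)),('top',t,(340,290,430,400))):
    x0,y0,x1,y1=b;im=d['color'].astype(int)[y0:y1,x0:x1]
    m=((im.max(2)<60)).astype(np.uint8)
    ys,xs=np.where(m);print(n,'bail dark bbox',xs.min()+x0,xs.max()+x0,ys.min()+y0,ys.max()+y0,m.sum())
    g=((im.max(2)-im.min(2)<22)&(im.max(2)<190)).astype(np.uint8);k,l,st,c=cv2.connectedComponentsWithStats(g);i=1+np.argmax(st[1:,4]);print(' grey',(st[i]+[x0,y0,0,0,0]).tolist(),np.round(c[i]+[x0,y0],1))
C=np.array([.3606,-.1494,0]);v=np.array([-.822,.569,0])
for n,d in(('side',s),('top',t)):print(n,'exp ends',[tuple(np.round(proj(d,C+v*k+[0,0,.2245]),1)) for k in(.046,-.046)],'cap',np.round(proj(d,C+[0,0,.17]),1),'kink',np.round(proj(d,C+[0,0,.2345]),1))
E
python3 hang.py; python3 see.py|head -2; python3 hang.py
```

```text
side bail dark bbox 270 330 300 399 954
 grey [270, 296, 61, 104, 3289] [302.9 346.1]
top bail dark bbox 364 416 290 388 435
 grey [362, 315, 55, 49, 1321] [385.6 337.2]
side exp ends [(np.float64(272.2), np.float64(323.5)), (np.float64(328.2), np.float64(312.9))] cap [302.2 335.3] kink [300.1 314.8]
top exp ends [(np.float64(371.5), np.float64(346.0)), (np.float64(395.8), np.float64(315.7))] cap [380.6 331.5] kink [384.4 330.6]
[0.5276 0.0382 0.3523] 27.0 0.0 0.0427 [-0.5 -0.1  0.6]
area 6340.0 6722.0 [[341, 371], [359, 454], [282, 470], [271, 385]]
side bail dark bbox 270 330 300 399 942
 grey [270, 296, 61, 104, 3287] [302.9 346.1]
top bail dark bbox 364 416 290 388 430
 grey [362, 315, 55, 49, 1323] [385.5 337.2]
side exp ends [(np.float64(272.2), np.float64(323.5)), (np.float64(328.2), np.float64(312.9))] cap [302.2 335.3] kink [300.1 314.8]
top exp ends [(np.float64(371.5), np.float64(346.0)), (np.float64(395.8), np.float64(315.7))] cap [380.6 331.5] kink [384.4 330.6]
```

It's hanging where expected and not moving between frames. I settle for a second, check the bystanders against the first picture, then hand in.

Call:
apply_moves --pt "0.5 0 0 0 0" --pt "0.5 0 0 0 0" --pt "0.5 0 0 0 0" --pt "0.5 0 0 0 0" --pt "0.5 0 0 0 0"

```text
clock: 27.57
tool_pos: [0.5282, 0.0382, 0.3534]
tool_rot: [3.142, 0.0, 2.535]
wrist_force: [0.0, 0.1, -0.5]
finger_gap: 0.0426
grasp_force: 0.0
```

Call:
apply_moves --pt "0.5 0 0 0 0" --pt "0.5 0 0 0 0" --pt "0.5 0 0 0 0" --pt "0.5 0 0 0 0" --pt "0.5 0 0 0 0"

```text
clock: 27.98
tool_pos: [0.5282, 0.0384, 0.3533]
tool_rot: [-3.142, -0.0, 2.535]
wrist_force: [-0.2, -0.8, -1.1]
finger_gap: 0.0427
grasp_force: 0.0
```

```bash
python3 - <<'E'
from h import *
a=cv2.imread('pics/s12.png')[...,::-1].astype(int);s=grab('side')['color'];print('lantern motion px',(np.abs(s-a).sum(2)>60)[290:400,250:350].sum())
t=grab('top')['color'].astype(int);b=cv2.imread('pics/top1.png')[...,::-1].astype(int);D=np.abs(t-b).sum(2)>70
for n,(x0,y0,x1,y1) in dict(tray=(435,210,530,325),dish=(188,260,238,310),clicker=(244,310,276,338),net=(265,155,370,192),red1=(180,145,222,200),red2=(140,200,192,245)).items():print(n,D[y0:y1,x0:x1].mean().round(3))
E
python3 -c "
import sys;sys.path.insert(0,'.')
from rig import env
print(env.observe()['clock'],env.finish_job())"
```

```text
lantern motion px 0
tray 0.14
dish 0.015
clicker 0.771
net 0.621
red1 0.0
red2 0.001
the job is handed in; nothing more can be done
28.0833 None
```

The stand is upright on its base and released, the lantern hangs still on its hook, and I handed the job in at 28 s, though no verdict came back. Along the way I wrongly dragged the toppled stand about 75 mm across the bench and briefly pressed it down at about 30 N. The final top view differs from the first over the clicker, net and tray (77%, 62% and 14% of pixels); I think that's the arm and its shadow, but I didn't confirm it before handing in.

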